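# Stack and weigh down heat-spreader plates on the rail carrier and send it on

## Robot

A 6-joint arm with a two-finger parallel gripper is mounted at the origin on the work surface. World frame = base frame: x ahead of the robot, y to its left, z up, the work surface at z = 0. Lengths are in m, angles in rad, forces in N, time in s.
With the tool pointing down it reaches from about 0.3 to 0.875 m from the base axis. Payload 6.4 kg.
Tool frame: the origin (TCP) lies between the finger pads; the fingertips stand 25 mm ahead of it and the grasp point (between the pads) lies 6 mm ahead of it; z points along the fingers, y is the line along which they close (so a half turn about z gives the same grasp; the last joint's range is limited). The gripper opens to 85 mm and grips with 20 to 120 N. Pads are 22 mm wide; open, the fingers measure 114 mm over their backs; the gripper's body (76 mm by 85 mm) begins 54 mm behind the grasp point. The pads swing forward as they close: fully open they stand 13 mm farther back than shut.
Start: joints at [1.036, 0.181, 1.607, -0, 1.354, -0.206], TCP at [0.186, 0.544, 0.256] pointing down, gripper open.
Joint ranges: [-2.99, 2.99], [-0.89, 2.07], [0.3, 2.58], [-1.14, 4.28], [0, 2.63], [-3.12, 3.12]. Speed limits (rad/s): [2.57, 2.57, 3.01, 3.14, 3.14, 3.14].

## Interface

Orientations are given as a unit quaternion [w, x, y, z].
In Python, from bench import ctrl gives the robot as it stands.
- The arm moves only by the tool servo_tool, never from a script. Its argument "series" is text: rows parted by semicolons, each of 7 numbers parted by spaces: the gripper command: -1 is fully open, 1 is shut, values between are in proportion, then the shift along the tool's x, y, z in m, then the turn, a rotation vector about the tool's x, y, z in degrees. A call has 1 to 12 rows; each row is the pose to reach, as a shift and turn from the pose commanded when the call began, along the tool's axes at that moment; what a row does not reach only later rows make up. A row lasts 1/12 s, in which the tool goes at most 41.7 mm and 7.16 degrees, less where a joint would pass 70% of its speed; a pose out of reach is approached as far as the arm can. A call with a gripper value outside its range is refused whole. The fingers move at their own pace and stop on an object; the grip force is fixed at half the most. Time passes only in rows, so rows that repeat a pose let the fingers close. It gives the time, the measured TCP pose, the force, the opening and the grip force at its end, in the units of the state.
- ctrl.get_obs(): the state, without advancing time (a new reading comes with each control period).
- ctrl.camera(name): name is "scene" or "top"; returns a dict with "img" (420x560x3 uint8, red, green, blue), "z_map" (420x560 float32, m along the optical axis (not along the pixel's ray), 0 where there is no reading), "fovy" (degrees; the focal length in pixels is half the picture's height over the tangent of half this angle, whatever the lens; pixels are square), "cx", "cy" (the principal point, pixels), "k1" (the pictures are not rectified: a ray, as slopes to the right and down, at radius r is drawn at 1 + k1 r^2 times it, then the intrinsics apply), "extrinsics" (4x4, takes a point from camera to world coordinates). Camera axes: x right, y down, z forward; pixel columns grow to the right and rows downward; lengths in m; the calibration is good to about 2 mm. A picture is of the moment at which its call begins.
- ctrl.hand_in(): hands the job in; it is judged then, once.
The state is a dict: "time_s": time; "q": joint angles; "dq": joint speeds; "joint_efforts": joint torques, N m; "eef_pos": TCP position; "eef_rot": TCP orientation; "wrist_force": force on the tool from outside, world axes, zero at the start; "torque": the same for the moment, N m; "opening": opening from 0.0 (shut) to 1.0 (fully open); "grasp_force": force on a finger pad.
Only numpy, scipy, OpenCV 4.12 (cv2) and the standard library are available. Lean on these libraries where they do the work, as an engineer would, in place of code of your own. Each camera call takes 0.05 s, during which the arm holds its last target. There are 200 camera calls.

## Task

Bring the carrier along its rail to the blue loading station until it clicks in, then stack every aluminium plate from the tray flat and squared up on the carrier's pedestal, one on top of the other between the cheeks and lugs: the lanes hide the plates' sides, so slide each one out over the tray's edge to get hold of it. When all the plates there are stacked, draw the brass weight straight up out of its light stand without tipping the stand, set it on the middle of the stack to hold it down, and move the loaded carrier on to the green outgoing station until it clicks in and leave it there, with the other things on the bench left alone.

Things in the scene. Friction and masses are not known exactly. Their poses are not given: they have to be found in the camera images.
- plate0: a flat bare-aluminium heat-spreader plate with a coppery top face, 110 x 50 x 6 mm, about 0.09 kg. Origin: centre of its underside; x along its 110 mm length, z up through its thickness. It may be absent (None from the start). It starts lying in one lane of the tray, lengthwise along the lane; if knocked off it can also be picked up from the bench across its 50 mm width
- plate1: a flat bare-aluminium heat-spreader plate with a coppery top face, 110 x 50 x 6 mm, about 0.09 kg. Origin: centre of its underside; x along its 110 mm length, z up through its thickness. It may be absent (None from the start). It starts lying in one lane of the tray, lengthwise along the lane; if knocked off it can also be picked up from the bench across its 50 mm width
- plate2: a flat bare-aluminium heat-spreader plate with a coppery top face, 110 x 50 x 6 mm, about 0.09 kg. Origin: centre of its underside; x along its 110 mm length, z up through its thickness. It may be absent (None from the start). It starts lying in one lane of the tray, lengthwise along the lane; if knocked off it can also be picked up from the bench across its 50 mm width
- plate3: a flat bare-aluminium heat-spreader plate with a coppery top face, 110 x 50 x 6 mm, about 0.09 kg. Origin: centre of its underside; x along its 110 mm length, z up through its thickness. It may be absent (None from the start). It starts lying in one lane of the tray, lengthwise along the lane; if knocked off it can also be picked up from the bench across its 50 mm width
- tray: fixed grey block 150 (x) x 256 (y) x 40 mm with four lanes along x, open at both ends. Origin: centre of its underside on the bench; -x is its front, towards the robot. Lane floors 40 mm up, 54 mm wide, centred at y = +93, +31, -31, -93 mm; blue 8 mm guide strips beside them stand 6 mm higher, flush with a plate's top, so a plate in a lane cannot be gripped by its sides
- lane0 (a point): front edge of lane 0 (tray x = -75, y = +93 mm), on the lane floor; axes as the tray. A plate can be pushed at its rear end or dragged from above until part of it sticks out over this edge, with only the bench 40 mm below, and its 50 mm width gripped there from above; past 55 mm out it tips off
- lane1 (a point): front edge of lane 1 (tray x = -75, y = +31 mm), as lane 0
- lane2 (a point): front edge of lane 2 (tray x = -75, y = -31 mm), as lane 0
- lane3 (a point): front edge of lane 3 (tray x = -75, y = -93 mm), as lane 0
- weight: brass-coloured square bar, 34 x 34 x 80 mm, about 0.35 kg, a hold-down weight. Origin: centre of its lower end; z along its length. It starts upright in the stand, its foot 6 mm above the bench, its top 86 mm
- weight_mid (a point): middle of the weight, 40 mm from either end; axes as the weight
- stand: light (0.08 kg) loose white stand: a 70 x 70 x 6 mm foot carrying an open square cup, 46 mm outside, 38 mm inside, rim 36 mm above the bench, around the weight. Origin: centre of its underside; x and y along the cup's sides
- rail: a fixed low aluminium rail 44 mm wide, 20 mm high, 440 mm long along its x (from -200 to +240 mm), which runs away from the robot. Origin: on the bench below the loading station. Tray and rail may swap sides of the bench
- load_station (a point): the loading station on the rail (blue markers beside the rail), at rail x = 0, 20 mm above the bench
- out_station (a point): the outgoing station on the rail (green markers beside the rail), at rail x = +120 mm, 20 mm above the bench
- carrier (a joint): carrier's position along the rail, m, growing along the rail's +x (away from the robot), range 0 to 0.21: 0.08 = loading station, 0.20 = outgoing station. At each a sprung ball clicks into a notch: it draws the carrier in from about 5 mm and takes about 5 N to enter or leave; elsewhere the carrier slides with 1.2 N friction and stays where left. Starts short of the loading station
- nest (a point): centre of the top of the carrier's grey pedestal, 100 (x) x 34 (y) mm, 66 mm above the bench, 30 mm over the black 70 mm wide base: fingers can straddle it. x along the rail, away from the robot. Black cheeks 36 mm wide end it (inner faces x = -60, +60 mm); black side lugs at x = +28 to +46 mm (inner faces y = -29, +29 mm); all reach 28 mm above it. Sides free for fingers from x = -60 to +26 mm
- tab (a point): centre of the top edge of the carrier's orange grip tab, for pushing or pinching: an upright plate 12 mm thick (x) by 30 mm wide (y), its top 96 mm above the bench, standing free down to 36 mm, 92 mm from the nest towards the robot; axes as the nest
- bottle: white bottle, 60 mm across, 110 mm high, a bystander; origin at the centre of its foot
- driver: red-handled screwdriver 160 mm long lying on the bench, a bystander
- bin: small clear open bin 110 x 90 x 50 mm, a bystander; origin at the centre of its underside
- reel: yellow reel, 90 mm across, 30 mm high, a bystander; origin at the centre of its underside
Mind the look-alikes: they are no part of the job. What is shaped like the plate3 but purple or red is not meant.

How it is judged:
By the outcome, as a careful person would: the job done as asked, in the order asked, and still so for the second after the job is handed in, with the robot touching nothing.
Of plate0, plate1, plate2, plate3 only 3 to 4 are there at a start; the rules pass over those that are not, and their reading is None.
At some moment in a run one of plate0, plate1, plate2, plate3 may be knocked a few centimetres aside while the robot is not near it.
Once in a run the grip may slacken for a moment while it holds something.
It also fails if it takes over 210 s, if anything falls off the work surface, if the arm or the gripper's body presses on something with over 40 N, if the wrist force passes 120 N, or if a joint passes its speed limit or range.

## Working session

There is one attempt and no reset: what is moved stays moved. The work goes in short steps, Python scripts to look and compute and a tool call to move; the robot and the scene stay as the last step left them, time stands still between calls to the robot, and variables do not carry over. Pictures are saved under pics/ and viewed, at most 15 in all, crops included, and the job is handed in when it is done.

Besides the shell and the picture viewer there is one more tool, called after "Request:" as name(argument=value, ...), one argument or row to a line, values as JSON. servo_tool: Moves the arm, as the interface text tells. Its arguments: {"type":"object","properties":{"series":{"type":"string"}},"required":["series"]}

```bash
mkdir -p pics; cat > h.py <<'E'
import numpy as np, cv2
from bench import ctrl
def cam(n):
    c=ctrl.camera(n); h,w=c["img"].shape[:2]; f=h/2/np.tan(np.radians(c["fovy"])/2)
    c["f"]=f; return c
def rays(c,uv):
    uv=np.atleast_2d(np.array(uv,float)); d=(uv-[c["cx"],c["cy"]])/c["f"]
    s=d.copy()
    for _ in range(20): s=d/(1+c["k1"]*(s**2).sum(1,keepdims=True))
    return np.c_[s,np.ones(len(s))]
def onplane(c,uv,z):
    E=np.array(c["extrinsics"]); r=rays(c,uv)@E[:3,:3].T; o=E[:3,3]
    return o+r*((z-o[2])/r[:,2])[:,None]
def cloud(c):
    h,w=c["z_map"].shape; v,u=np.mgrid[:h,:w]
    p=rays(c,np.c_[u.ravel(),v.ravel()])*c["z_map"].reshape(-1,1)
    E=np.array(c["extrinsics"]); p=p@E[:3,:3].T+E[:3,3]
    p[c["z_map"].ravel()==0]=np.nan
    return p.reshape(h,w,3)
def save(n,img,s=1):
    cv2.imwrite(n,cv2.resize(img[:,:,::-1],None,fx=s,fy=s,interpolation=cv2.INTER_CUBIC))
E
python3 - <<'E'
from h import *
for n in("top","scene"):
    c=cam(n); save(f"pics/{n}0.png",c["img"],1.4); np.savez(f"{n}0.npz",img=c["img"],P=cloud(c))
    print(n,c["f"],c["cx"],c["cy"],c["k1"],np.round(c["extrinsics"],3).tolist())
o=ctrl.get_obs(); print(o["time_s"],o["eef_pos"],o["eef_rot"],o["opening"])
E
```

```text
top 461.1139513926189 290.26307106375504 209.51617619887844 -0.004849882544041354 [[-0.094, -0.973, 0.21, 0.294], [-0.996, 0.092, -0.023, -0.001], [0.003, -0.211, -0.978, 1.221], [0.0, 0.0, 0.0, 1.0]]
scene 517.7037209805178 292.77561143902284 203.20802152990615 -0.06937978227277766 [[0.524, 0.597, -0.607, 1.322], [0.852, -0.359, 0.382, -0.502], [0.011, -0.717, -0.697, 0.984], [0.0, 0.0, 0.0, 1.0]]
0.1 [0.18541569 0.54380954 0.25548704] [-2.94961567e-04  1.63674713e-01  9.86514050e-01 -7.28046216e-04] 1.0022641441303746
```

View pics/top0.png

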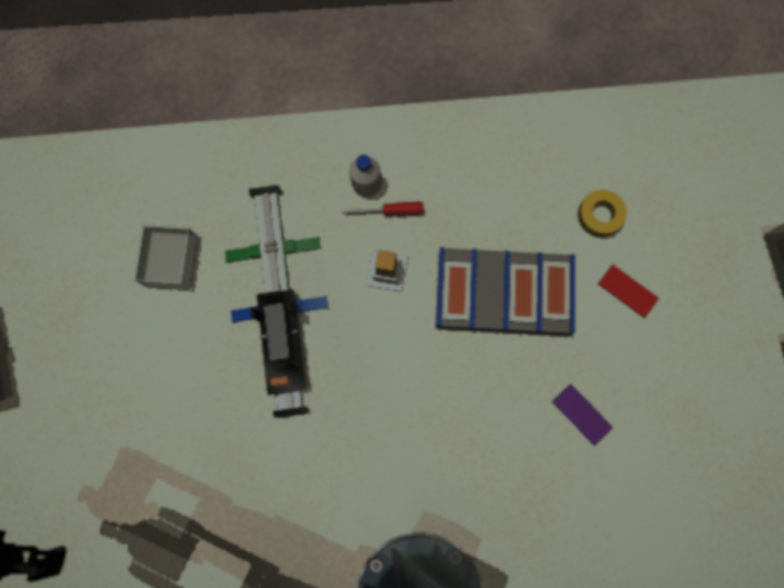

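View pics/scene0.png

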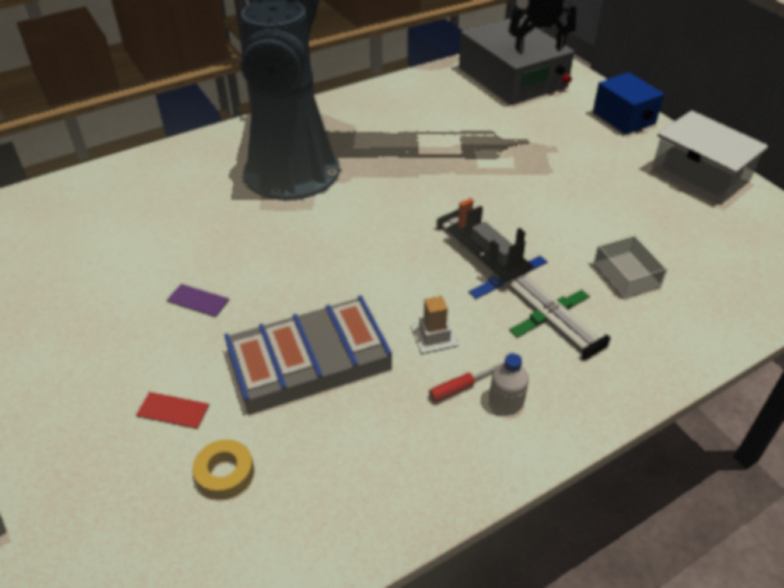

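The top view shows plates in lanes at (457,290), (523,292) and (556,290), with one lane empty at (490,290). The tab is at (280,380), the weight at (386,262), and the blue and green markers are beside the rail. The purple (582,415) and red (628,290) look-alikes lie on the bench.

```bash
cat > m.py <<'E'
from h import *
def blobs(c,lo,hi,z,amin,roi=None,show=True):
    hsv=cv2.cvtColor(c["img"],cv2.COLOR_RGB2HSV); m=cv2.inRange(hsv,np.array(lo),np.array(hi))
    n,l,st,ce=cv2.connectedComponentsWithStats(m); out=[]
    for i in range(1,n):
        if st[i,4]<amin: continue
        ct=cv2.findContours((l==i).astype(np.uint8),0,2)[0][0][:,0,:].astype(float)
        w=onplane(c,ct,z)[:,:2]
        r=cv2.minAreaRect((w*1000).astype(np.float32))
        out.append((np.round(ce[i]),r)); 
        if show: print(np.round(ce[i]).astype(int),st[i,4],"ctr",np.round(r[0],1),"size",np.round(r[1],1),"ang",round(r[2],1))
    return out
E
python3 - <<'E'
from m import *
for n in("top","scene"):
    c=cam(n); print(n,"COPPER/RED/ORANGE")
    blobs(c,(2,90,60),(20,255,255),.046,12)
    print("tab/weight z .096/.086"); blobs(c,(5,90,60),(20,255,255),.086,12)
    print("BLUE .046"); blobs(c,(105,120,40),(125,255,255),.046,25)
    print("BLUE 0"); blobs(c,(105,120,40),(125,255,255),.0,40)
    print("GREEN 0"); blobs(c,(45,120,30),(85,255,255),.0,25)
    P=cloud(c); h=P[:,:,2]
    print("bench z",np.nanmedian(h[250:330,150:250]))
    if n=="top":
        hsv=cv2.cvtColor(c["img"],cv2.COLOR_RGB2HSV)
        for y,x in[(235,197),(215,192),(270,199),(186,275),(208,326),(208,350),(208,374),(208,397)]: print(y,x,hsv[y,x],np.round(P[y,x],4))
E
```

```text
top COPPER/RED/ORANGE
[288 149] 167 ctr [713.3 -37.3] size [77.9 25.4] ang 84.7
[276 186] 179 ctr [612.5   3.2] size [36.1 36.2] ang 74.9
[449 207] 169 ctr [ 512.8 -441.4] size [105.8  48.7] ang 46.3
[326 207] 381 ctr [ 544.1 -122.4] size [29.8 87.1] ang 81.2
[397 207] 377 ctr [ 527. -306.] size [28.7 87. ] ang 81.7
[374 209] 395 ctr [ 528.2 -245.4] size [28.9 88.5] ang 82.3
[199 272] 92 ctr [406.7 216.4] size [17.2 35.4] ang 2.8
tab/weight z .096/.086
[294 144] 15 ctr [709.6 -54.1] size [36.5  2.5] ang 80.3
[276 186] 179 ctr [601.6   3. ] size [34.9 35. ] ang 74.9
[326 207] 381 ctr [ 535.6 -118.2] size [28.8 84.1] ang 81.2
[397 207] 377 ctr [ 519.  -295.6] size [27.8 84. ] ang 81.7
[374 209] 395 ctr [ 520.3 -237.1] size [27.9 85.4] ang 82.3
[199 272] 92 ctr [402.8 209. ] size [16.6 34.1] ang 2.8
BLUE .046
[259 116] 70 ctr [815.   31.2] size [21.8 26.4] ang 85.3
[314 205] 116 ctr [553.  -92.1] size [  5.7 145. ] ang 81.5
[338 207] 118 ctr [ 544.5 -153.6] size [  5.5 144.8] ang 81.4
[361 208] 131 ctr [ 536.  -214.6] size [  6.2 144.8] ang 81.4
[385 210] 111 ctr [ 527.5 -275.7] size [ 
[... 3694 characters left out ...]
.9 193.4] ang 89.5
[453  68] 891 ctr [169.2 944.4] size [171.8 311.6] ang 64.4
[383 187] 46 ctr [539.3 292.4] size [17.5 31.2] ang 2.7
[346 205] 107 ctr [546.8 160.5] size [19.7 63.8] ang 8.4
[244 240] 75 ctr [ 510.6 -137.7] size [  4.7 144.4] ang 82.2
[220 249] 73 ctr [ 501.9 -201.3] size [  4.7 143.6] ang 80.8
[195 257] 60 ctr [ 492.1 -265.5] size [  3.9 143. ] ang 80.9
[169 264] 79 ctr [ 481.3 -330.5] size [  4.5 142.5] ang 81.7
[366 258] 78 ctr [722.7  93.8] size [22.3 29. ] ang 53.0
GREEN 0
[409 213] 94 ctr [660.5 288.1] size [51.4 21.4] ang 82.3
[384 226] 45 ctr [660.9 198.7] size [18.2 22.5] ang 90.0
[374 233] 87 ctr [668.4 159.7] size [16.4 46.5] ang 0.9
bench z 0.0024034432692363605
```

```bash
python3 - <<'E'
import numpy as np,cv2
d=np.load("top0.npz");i=d["img"]
a=cv2.resize(i[120:305,150:320],None,fx=3.2,fy=3.2,interpolation=cv2.INTER_CUBIC)
cv2.imwrite("pics/crop1.png",a[:,:,::-1])
E
```

```text
(no output)
```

View pics/crop1.png

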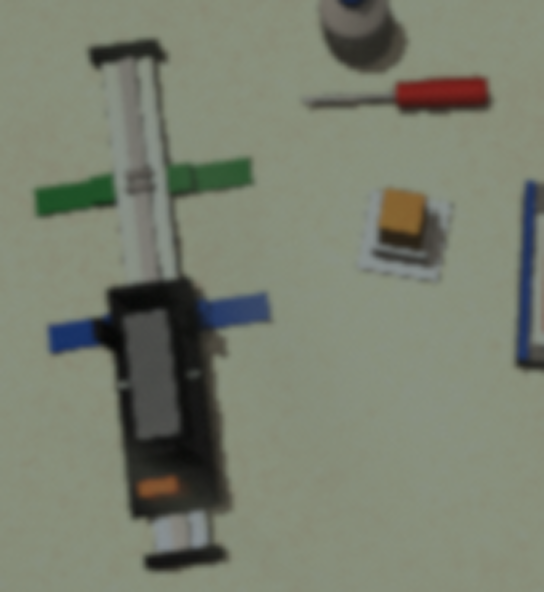

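```bash
cat >> m.py <<'E'
def pca(c,mask,z):
    v,u=np.nonzero(mask); w=onplane(c,np.c_[u,v],z)[:,:2]*1000; m=w.mean(0)
    e,V=np.linalg.eigh(np.cov((w-m).T)); d=V[:,1]; d=d*np.sign(d[0])
    return m,np.degrees(np.arctan2(d[1],d[0])),len(u),np.sqrt(12*e[::-1])
def hmask(c,lo,hi,box,zr=None):
    hsv=cv2.cvtColor(c["img"],cv2.COLOR_RGB2HSV); m=cv2.inRange(hsv,np.array(lo),np.array(hi))>0
    P=cloud(c); x0,x1,y0,y1=box
    m&=(P[...,0]>x0)&(P[...,0]<x1)&(P[...,1]>y0)&(P[...,1]<y1)
    if zr: m&=(P[...,2]>zr[0])&(P[...,2]<zr[1])
    n,l,st,ce=cv2.connectedComponentsWithStats(m.astype(np.uint8))
    return l==1+np.argmax(st[1:,4])
E
python3 - <<'E'
from m import *
S=lambda n,r:print(n,np.round(r[0],1),"yaw",round(r[1],2),r[2],np.round(r[3],1))
for n in("top","scene"):
    c=cam(n);print(n)
    S("pedestal",pca(c,hmask(c,(0,0,45),(180,60,110),(.43,.56,.17,.26),(.055,.08)),.066))
    S("tab",pca(c,hmask(c,(2,110,60),(20,255,255),(.37,.44,.16,.26),(.088,.105)),.096))
    S("weighttop",pca(c,hmask(c,(5,90,90),(25,255,255),(.55,.68,-.05,.06),(.08,.095)),.086))
    S("railtop",pca(c,hmask(c,(0,0,100),(180,70,255),(.58,.80,.17,.27),(.012,.03)),.02))
    for k,b in(("blueL",(.5,.6,.25,.35)),("blueR",(.5,.6,.08,.19))): S(k,pca(c,hmask(c,(100,90,30),(130,255,255),b,(-.01,.02)),.002))
    for k,b in(("grL",(.62,.72,.25,.35)),("grR",(.62,.72,.08,.19))): S(k,pca(c,hmask(c,(40,90,20),(95,255,255),b,(-.01,.03)),.002))
    for i,y in enumerate((-.1224,-.2454,-.306)): S("copper%d"%i,pca(c,hmask(c,(2,90,60),(20,255,255),(.44,.64,y-.03,y+.03),(.03,.06)),.046))
    S("standfoot",pca(c,hmask(c,(0,0,110),(180,60,255),(.55,.68,-.05,.06),(.003,.015)),.006))
E
```

```text
top
pedestal [493.6 212.7] yaw 3.39 523 [100.8  33.5]
tab [402.4 206.8] yaw -86.96 65 [30.8 12.3]
weighttop [603.3   3.9] yaw 7.32 158 [32.8 32.2]
railtop [678.1 223.3] yaw 3.18 1029 [198.   44.1]
blueL [544.  290.1] yaw -85.51 109 [36.9 22.4]
blueR [552.2 156. ] yaw -89.13 160 [57.6 20.6]
grL [665.4 282.8] yaw -83.26 176 [62.8 22.3]
grR [672.2 162.6] yaw -89.15 141 [60.4 19.2]
copper0 [ 543.7 -122.3] yaw -8.88 380 [88.9 30.2]
copper1 [ 527.5 -245.4] yaw -7.71 394 [88.3 31. ]
copper2 [ 526.  -306.5] yaw -9.65 377 [88.5 29.9]
standfoot [594.8  21.3] yaw 32.61 181 [96.9 51.4]
scene
pedestal [487.5 208.3] yaw 1.26 276 [104.5  37.3]
tab [405.7 204.6] yaw -75.37 38 [30.5 16.7]
weighttop [604.2   2.6] yaw -22.85 147 [35.9 33.2]
railtop [682.3 219.5] yaw 3.4 878 [190.   44.1]
blueL [541.9 293. ] yaw -82.73 55 [32.7 20.8]
blueR [547.8 160.4] yaw -82.84 138 [67.4 22.3]
grL [660.9 285.7] yaw 87.68 117 [56.5 22.3]
grR [667.9 165.9] yaw -81.76 152 [68.5 21.4]
copper0 [ 542.1 -122. ] yaw -8.39 327 [88.  30.5]
copper1 [ 526.1 -245. ] yaw -8.17 352 [87.3 30.4]
copper2 [ 525.5 -306.5] yaw -8.81 377 [88.1 30.8]
standfoot [617.1  -7.2] yaw 44.63 219 [87.5 55.1]
```

```bash
cat > to.py <<'E'
from h import *
from scipy.spatial.transform import Rotation as R
# frames: name -> origin (m), yaw deg
F=dict(N=(.4936,.2127,3.3), L=(.5462,.2156,3.3), T=(.538,-.215,-8.6), W=(0,0,0))
def wp(f,x,y,z,yaw=0):
    o=F[f]; a=np.radians(o[2]); return np.array([o[0]+x*np.cos(a)-y*np.sin(a),o[1]+x*np.sin(a)+y*np.cos(a),z]),o[2]+yaw
def cur():
    o=ctrl.get_obs(); w,x,y,z=o["eef_rot"]; r=R.from_quat([x,y,z,w]).as_matrix()
    return np.array(o["eef_pos"]),np.degrees(np.arctan2(-r[1,0],-r[0,0])),o
def plan(*ws):
    p,t,o=cur(); print("t",round(o["time_s"],2),"pos",np.round(p,4),"yaw",round(t,2),"op",round(o["opening"],3),"gf",round(float(np.max(o["grasp_force"])),1),"F",np.round(o["wrist_force"],1))
    for w in ws:
        q,u=wp(*w); a=np.radians(t); d=q-p; ex=np.array([np.cos(a),np.sin(a)]); ey=np.array([-np.sin(a),np.cos(a)])
        print(w,"shift",np.round([-ex@d[:2],ey@d[:2],-d[2]],4),"turnz",round(t-u,1)); p,t=q,u
E
python3 -c "
from to import *
plan(('N',-.137,0,.256),('N',-.137,0,.085),('N',-.137+.078,0,.085))"
```

```text
t 0.3 pos [0.1856 0.5441 0.256 ] yaw -18.84 op 1.001 gf 0.0 F [-0.3  0.3 -0.3]
('N', -0.137, 0, 0.256) shift [-0.2716 -0.2658 -0.    ] turnz -22.1
('N', -0.137, 0, 0.085) shift [0.    0.    0.171] turnz 0.0
('N', -0.05900000000000001, 0, 0.085) shift [-0.078 -0.    -0.   ] turnz 0.0
```

Request:
servo_tool(
  series="1 -0.2716 -0.2658 0 0 0 -22.1;1 -0.2716 -0.2658 0 0 0 -22.1;1 -0.2716 -0.2658 0 0 0 -22.1;1 -0.2716 -0.2658 0 0 0 -22.1;1 -0.2716 -0.2658 0 0 0 -22.1;1 -0.2716 -0.2658 0 0 0 -22.1;1 -0.2716 -0.2658 0 0 0 -22.1;1 -0.2716 -0.2658 0 0 0 -22.1;1 -0.2716 -0.2658 0 0 0 -22.1;1 -0.2716 -0.2658 0 0 0 -22.1;1 -0.2716 -0.2658 0 0 0 -22.1;1 -0.2716 -0.2658 0 0 0 -22.1",
)

```text
time_s: 1.3
eef_pos: [0.3571, 0.2045, 0.2564]
eef_rot: [0.0, -0.027, 1.0, 0.0]
wrist_force: [-0.5, 0.5, -0.2]
opening: 0.001
grasp_force: 0.0
```

Request:
servo_tool(
  series="1 0 0 0.04 0 0 0;1 0 0 0.08 0 0 0;1 0 0 0.12 0 0 0;1 0 0 0.15 0 0 0;1 0 0 0.171 0 0 0;1 0 0 0.171 0 0 0;1 0 0 0.171 0 0 0",
)

```text
time_s: 1.88
eef_pos: [0.3555, 0.2058, 0.0847]
eef_rot: [-0.002, -0.029, 1.0, -0.0]
wrist_force: [-0.1, -0.3, -0.1]
opening: -0.001
grasp_force: 0.0
```

Request:
servo_tool(
  series="1 -0.010 0 0 0 0 0;1 -0.020 0 0 0 0 0;1 -0.028 0 0 0 0 0;1 -0.034 0 0 0 0 0;1 -0.040 0 0 0 0 0;1 -0.046 0 0 0 0 0;1 -0.052 0 0 0 0 0;1 -0.058 0 0 0 0 0;1 -0.064 0 0 0 0 0;1 -0.070 0 0 0 0 0;1 -0.074 0 0 0 0 0;1 -0.074 0 0 0 0 0",
)

```text
time_s: 2.88
eef_pos: [0.4319, 0.2092, 0.0854]
eef_rot: [0.001, -0.028, 1.0, 0.0]
wrist_force: [0.3, -0.6, -0.5]
opening: -0.002
grasp_force: 0.0
```

```bash
cat > look.py <<'E'
from m import *; from to import plan
def S(n,r):print(n,np.round(r[0],1),"yaw",round(r[1],2),r[2],np.round(r[3],1))
def carrier(c):
    r=pca(c,hmask(c,(2,110,60),(20,255,255),(.37,.62,.16,.26),(.088,.105)),.096); S("tab",r)
    print("nest-load mm",round((r[0]/1000-[.5462-.0918,.2156-.0053])@[.998,.0576]*1000,1))
E
python3 - <<'E'
from look import *
plan()
carrier(cam("scene"))
c=cam("top");S("pedestal",pca(c,hmask(c,(0,0,45),(180,60,110),(.43,.64,.17,.26),(.055,.08)),.066))
E
```

```text
t 2.88 pos [0.4319 0.2092 0.0854] yaw 3.25 op -0.002 gf 0.0 F [ 0.3 -0.6 -0.5]
tab [455.  206.3] yaw -72.43 47 [33.  17.3]
nest-load mm 0.3
pedestal [568.9 212.8] yaw 22.48 231 [64.  29.6]
```

Request:
servo_tool(
  series="1 -0.001 0 0 0 0 0;1 -0.002 0 0 0 0 0;1 -0.002 0 0 0 0 0",
)

```text
time_s: 3.23
eef_pos: [0.4331, 0.2093, 0.0854]
eef_rot: [0.0, -0.028, 1.0, 0.0]
wrist_force: [-0.5, -0.6, 0.1]
opening: 0.001
grasp_force: 0.0
```

Request:
servo_tool(
  series="1 -0.001 0 0 0 0 0;1 -0.002 0 0 0 0 0;1 -0.002 0 0 0 0 0",
)

```text
time_s: 3.48
eef_pos: [0.4348, 0.2094, 0.0853]
eef_rot: [0.0, -0.028, 1.0, -0.0]
wrist_force: [-0.9, -0.3, -0.5]
opening: -0.001
grasp_force: 0.1
```

Request:
servo_tool(
  series="1 -0.001 0 0 0 0 0;1 -0.001 0 0 0 0 0;1 -0.001 0 0 0 0 0",
)

```text
time_s: 3.73
eef_pos: [0.436, 0.2095, 0.0854]
eef_rot: [0.0, -0.028, 1.0, 0.0]
wrist_force: [-0.8, 0.6, 0.2]
opening: -0.0
grasp_force: 0.0
```

Request:
servo_tool(
  series="1 0.03 0 0 0 0 0;1 0.03 0 -0.04 0 0 0;1 0.03 0 -0.08 0 0 0;1 0.03 -0.04 -0.12 0 0 0;1 0.03 -0.08 -0.15 0 0 3;1 0.03 -0.12 -0.15 0 0 6;1 0.03 -0.16 -0.15 0 0 9;1 0.03 -0.2 -0.15 0 0 11.9;1 0.03 -0.2 -0.15 0 0 11.9",
)

```text
time_s: 4.48
eef_pos: [0.4178, 0.0037, 0.2364]
eef_rot: [0.001, 0.078, 0.997, -0.001]
wrist_force: [-0.6, 0.6, -0.2]
opening: 0.002
grasp_force: 0.0
```

```bash
python3 - <<'E'
from look import *
from to import F
c=cam("top");S("pedestal",pca(c,hmask(c,(0,0,45),(180,60,110),(.43,.64,.17,.26),(.055,.08)),.066)); carrier(c)
o=F["T"];a=np.radians(o[2])
def tr(m): 
    d=m-np.array(o[:2])*1000; return np.round([d[0]*np.cos(a)+d[1]*np.sin(a),-d[0]*np.sin(a)+d[1]*np.cos(a)],1)
for n in("top","scene"):
    c=cam(n)
    for y in(.093,-.031,-.093):
        p=np.array([o[0]-y*np.sin(a),o[1]+y*np.cos(a)])
        r=pca(c,hmask(c,(2,90,60),(20,255,255),(p[0]-.12,p[0]+.1,p[1]-.03,p[1]+.03),(.03,.06)),.046); S("cu",r); print(tr(r[0]))
save("pics/s1.png",cam("scene")["img"],1.4)
plan(("T",.095,.093,.2),("T",.095,.093,.0675),("T",.095-.0345,.093,.0675))
E
```

```text
pedestal [546.3 214.9] yaw 3.18 536 [101.5  35.3]
tab [454.6 209.9] yaw -88.22 65 [30.8 12.5]
nest-load mm 0.2
cu [ 546.5 -124.4] yaw -5.06 330 [88.2 27. ]
[-5.1 90.8]
cu [ 527.2 -245.3] yaw -7.57 391 [87.7 31. ]
[ -6.2 -31.6]
cu [ 525.9 -306.6] yaw -9.7 374 [88.5 30. ]
[  1.7 -92.4]
cu [ 542.  -121.9] yaw -8.47 327 [88.2 30.7]
[-9.9 92.7]
cu [ 526.2 -245.1] yaw -8.4 350 [87.3 30.3]
[ -7.2 -31.5]
cu [ 525.1 -306.5] yaw -9.04 372 [87.7 30.7]
[  0.9 -92.4]
t 4.68 pos [0.4171 0.0081 0.2352] yaw -8.71 op -0.0 gf 0.0 F [-0.5  0.1  0.2]
('T', 0.095, 0.093, 0.2) shift [-0.2481 -0.1091  0.0352] turnz -0.1
('T', 0.095, 0.093, 0.0675) shift [0.     0.     0.1325] turnz 0.0
('T', 0.0605, 0.093, 0.0675) shift [ 0.0345  0.     -0.    ] turnz 0.0
```

View pics/s1.png

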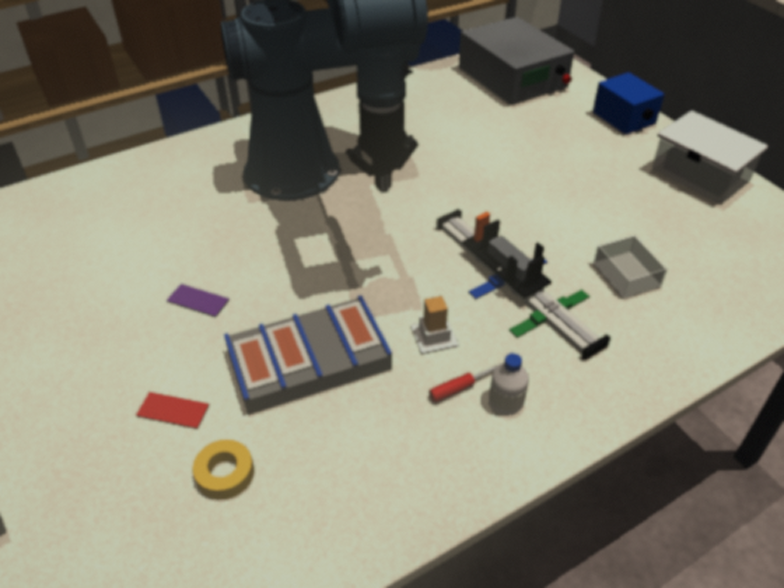

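The scene view shows the carrier clicked in at the blue station, with the plates unmoved at (357,325), (290,345) and (254,358). Next I push the lane 0 plate out.

Request:
servo_tool(
  series="1 -0.2181 -0.1091 0.04 0 0 0;1 -0.2181 -0.1091 0.04 0 0 0;1 -0.2181 -0.1091 0.04 0 0 0;1 -0.2181 -0.1091 0.04 0 0 0;1 -0.2181 -0.1091 0.04 0 0 0;1 -0.2181 -0.1091 0.04 0 0 0;1 -0.2181 -0.1091 0.08 0 0 0;1 -0.2181 -0.1091 0.12 0 0 0;1 -0.2181 -0.1091 0.155 0 0 0;1 -0.2181 -0.1091 0.1662 0 0 0;1 -0.2181 -0.1091 0.1662 0 0 0;1 -0.2181 -0.1091 0.1662 0 0 0",
)

```text
time_s: 5.68
eef_pos: [0.6166, -0.1304, 0.0689]
eef_rot: [-0.001, 0.074, 0.997, 0.0]
wrist_force: [-0.0, -0.1, -0.1]
opening: -0.001
grasp_force: 0.0
```

```bash
python3 - <<'E'
from look import *
plan(("T",.065,.093,.0685),("T",.006,.093,.0685))
E
```

```text
t 5.68 pos [ 0.6166 -0.1304  0.0689] yaw -8.5 op -0.001 gf 0.0 F [-0.  -0.1 -0.1]
('T', 0.065, 0.093, 0.0685) shift [ 0.     -0.0024  0.0004] turnz 0.1
('T', 0.006, 0.093, 0.0685) shift [ 0.059  0.    -0.   ] turnz 0.0
```

Request:
servo_tool(
  series="1 0.008 0 0 0 0 0;1 0.016 0 0 0 0 0;1 0.022 0 0 0 0 0;1 0.028 0 0 0 0 0;1 0.034 0 0 0 0 0;1 0.039 0 0 0 0 0;1 0.044 0 0 0 0 0;1 0.049 0 0 0 0 0;1 0.054 0 0 0 0 0;1 0.058 0 0 0 0 0;1 0.059 0 0 0 0 0;1 0.059 0 0 0 0 0",
)

```text
time_s: 6.68
eef_pos: [0.5582, -0.1239, 0.0695]
eef_rot: [0.0, 0.075, 0.997, -0.0]
wrist_force: [1.9, -1.0, 4.7]
opening: -0.001
grasp_force: 2.3
```

Request:
servo_tool(
  series="1 -0.01 0 0 0 0 0;1 -0.01 0 -0.04 0 0 0;-1 -0.01 0 -0.08 0 0 0;-1 0.03 0 -0.11 0 0 0;-1 0.07 0 -0.13 0 0 0;-1 0.11 0 -0.13 0 0 0;-1 0.15 0 -0.13 0 0 0;-1 0.19 0 -0.13 0 0 0;-1 0.196 0 -0.13 0 0 0;-1 0.196 0 -0.13 0 0 0",
)

```text
time_s: 7.52
eef_pos: [0.3609, -0.0928, 0.1978]
eef_rot: [-0.002, 0.076, 0.997, 0.001]
wrist_force: [0.7, 0.2, 1.1]
opening: 0.997
grasp_force: 0.0
```

```bash
cat >> look.py <<'E'
from to import F
o=F["T"];a=np.radians(o[2])
def tr(m): 
    d=m-np.array(o[:2])*1000; return np.round([d[0]*np.cos(a)+d[1]*np.sin(a),-d[0]*np.sin(a)+d[1]*np.cos(a)],1)
def cu(y,dx=0):
  for n in("top","scene"):
    c=cam(n); p=np.array([o[0]-y*np.sin(a)+dx,o[1]+y*np.cos(a)])
    r=pca(c,hmask(c,(2,90,60),(20,255,255),(p[0]-.13,p[0]+.11,p[1]-.03,p[1]+.03),(.03,.06)),.046); S("cu "+n,r); print(tr(r[0]))
E
python3 - <<'E'
from look import *
cu(.093,-.04)
plan(("T",-.095,.093,.2),("T",-.095,.093,.049))
E
```

```text
cu top [ 527.9 -122.1] yaw 59.65 105 [31.1 24.3]
[-23.9  90.3]
cu scene [ 494.9 -116.3] yaw -8.47 302 [87.8 30.5]
[-57.3  91.2]
t 7.62 pos [ 0.3643 -0.0943  0.1991] yaw -8.68 op 0.999 gf 0.0 F [0.8 0.7 0.7]
('T', -0.095, 0.093, 0.2) shift [-0.0948 -0.0002 -0.0009] turnz -0.1
('T', -0.095, 0.093, 0.049) shift [0.    0.    0.151] turnz 0.0
```

Request:
servo_tool(
  series="-1 -0.04 -0.001 0 0 0 0;-1 -0.08 -0.001 0.02 0 0 0;-1 -0.0948 -0.001 0.06 0 0 0;-1 -0.0948 -0.001 0.1 0 0 0;-1 -0.0948 -0.001 0.135 0 0 0;-1 -0.0948 -0.001 0.15 0 0 0;-1 -0.0948 -0.001 0.15 0 0 0;-1 -0.0948 -0.001 0.15 0 0 0",
)

```text
time_s: 8.28
eef_pos: [0.458, -0.1092, 0.0478]
eef_rot: [-0.002, 0.075, 0.997, 0.001]
wrist_force: [0.9, 0.1, 0.8]
opening: 1.002
grasp_force: 0.0
```

Request:
servo_tool(
  series="0.3 0 0 0 0 0 0;0.3 0 0 0 0 0 0;0.3 0 0 0 0 0 0;0.3 0 0 0 0 0 0;1 0 0 0 0 0 0;1 0 0 0 0 0 0;1 0 0 0 0 0 0;1 0 0 0 0 0 0;1 0 0 0 0 0 0",
)

```text
time_s: 9.03
eef_pos: [0.4593, -0.1102, 0.051]
eef_rot: [0.002, 0.075, 0.997, -0.001]
wrist_force: [-0.9, 0.6, 5.9]
opening: 0.564
grasp_force: 60.7
```

```bash
python3 - <<'E'
from look import *
plan(("T",-.095,.093,.15),("L",-.0365,0,.15),("L",-.0365,0,.076))
E
```

```text
t 9.03 pos [ 0.4593 -0.1102  0.051 ] yaw -8.65 op 0.564 gf 60.7 F [-0.9  0.6  5.9]
('T', -0.095, 0.093, 0.15) shift [ 0.0015  0.0012 -0.099 ] turnz -0.0
('L', -0.0365, 0, 0.15) shift [-0.003   0.3265 -0.    ] turnz -11.9
('L', -0.0365, 0, 0.076) shift [0.    0.    0.074] turnz 0.0
```

Request:
servo_tool(
  series="1 0 0 -0.03 0 0 0;1 0 0 -0.06 0 0 0;1 0 0 -0.09 0 0 0;1 0 0 -0.11 0 0 0;1 0 0 -0.11 0 0 0",
)

```text
time_s: 9.45
eef_pos: [0.461, -0.111, 0.1648]
eef_rot: [0.005, 0.075, 0.997, -0.002]
wrist_force: [1.1, -0.3, 0.2]
opening: 0.566
grasp_force: 62.4
```

Request:
servo_tool(
  series="1 -0.0005 0.03 0 0 0 0;1 -0.001 0.06 0 0 0 -2;1 -0.001 0.1 0 0 0 -4;1 -0.0015 0.14 0 0 0 -6;1 -0.002 0.18 0 0 0 -8;1 -0.0025 0.22 0 0 0 -10;1 -0.003 0.255 0 0 0 -11.9;1 -0.003 0.285 0 0 0 -11.9;1 -0.0015 0.31 0 0 0 -11.9;1 -0.0015 0.325 0 0 0 -11.9;1 -0.0015 0.3253 0 0 0 -11.9;1 -0.0015 0.3253 0 0 0 -11.9",
)

```text
time_s: 10.45
eef_pos: [0.5077, 0.2124, 0.1585]
eef_rot: [-0.0, -0.029, 1.0, -0.0]
wrist_force: [-0.6, -0.3, -1.1]
opening: 0.566
grasp_force: 62.4
```

```bash
cat >> look.py <<'E'
def held(z):
    for n in("scene","top"):
        c=cam(n); m=hmask(c,(2,90,40),(20,255,255),(.44,.68,.14,.29),(z-.02,z+.02)); r=pca(c,m,z); S("held "+n,r)
        d=(r[0]/1000-np.array(F["L"][:2]));b=np.radians(F["L"][2]);print("in L mm",np.round([1e3*(d[0]*np.cos(b)+d[1]*np.sin(b)),1e3*(-d[0]*np.sin(b)+d[1]*np.cos(b))],1), "depth z",np.round(np.nanmedian(cloud(c)[m][:,2]),4))
E
python3 - <<'E'
from look import *
plan(("L",-.0365,0,.15),("L",-.0365,0,.076))
held(.158)
save("pics/s2.png",cam("scene")["img"][100:280,200:460],3)
E
```

```text
t 10.45 pos [0.5077 0.2124 0.1585] yaw 3.37 op 0.566 gf 62.4 F [-0.6 -0.3 -1.1]
('L', -0.0365, 0, 0.15) shift [-0.0022  0.001   0.0085] turnz 0.1
('L', -0.0365, 0, 0.076) shift [0.    0.    0.074] turnz 0.0
held scene [550.2 210.6] yaw 0.7 258 [86.3 30.9]
in L mm [ 3.7 -5.2] depth z 0.153Traceback (most recent call last):
  File "<stdin>", line 3, in <module>
  File "look.py", line 16, in held
    c=cam(n); m=hmask(c,(2,90,40),(20,255,255),(.44,.68,.14,.29),(z-.02,z+.02)); r=pca(c,m,z); S("held "+n,r)
                ~~~~~^^^^^^^^^^^^^^^^^^^^^^^^^^^^^^^^^^^^^^^^^^^^^^^^^^^^^^^^^^
  File "m.py", line 23, in hmask
    return l==1+np.argmax(st[1:,4])
                ~~~~~~~~~^^^^^^^^^^
    return _wrapfunc(a, 'argmax', axis=axis, out=out, **kwds)
    return bound(*args, **kwds)
ValueError: attempt to get argmax of an empty sequence
```

Request:
servo_tool(
  series="1 -0.001 0.001 0.015 0 0 0;1 -0.001 0.001 0.03 0 0 0;1 -0.001 0.001 0.04 0 0 0;1 -0.001 0.001 0.05 0 0 0;1 -0.001 0.001 0.05 0 0 0",
)

```text
time_s: 10.97
eef_pos: [0.5078, 0.2118, 0.1069]
eef_rot: [-0.002, -0.028, 1.0, -0.0]
wrist_force: [-0.3, 0.6, -0.8]
opening: 0.564
grasp_force: 62.4
```

```bash
python3 - <<'E'
from look import *
plan(("L",-.0365,0,.078))
save("pics/s2.png",cam("scene")["img"][100:250,270:450],4)
held(.106)
E
```

```text
t 10.97 pos [0.5078 0.2118 0.1069] yaw 3.19 op 0.564 gf 62.4 F [-0.3  0.6 -0.8]
('L', -0.0365, 0, 0.078) shift [-0.0021  0.0016  0.0289] turnz -0.1
held scene [549.5 211.9] yaw 0.53 253 [86.9 30.7]
in L mm [ 3.1 -3.9] depth z 0.1021Traceback (most recent call last):
  File "<stdin>", line 4, in <module>
  File "look.py", line 16, in held
    c=cam(n); m=hmask(c,(2,90,40),(20,255,255),(.44,.68,.14,.29),(z-.02,z+.02)); r=pca(c,m,z); S("held "+n,r)
                ~~~~~^^^^^^^^^^^^^^^^^^^^^^^^^^^^^^^^^^^^^^^^^^^^^^^^^^^^^^^^^^
  File "m.py", line 23, in hmask
    return l==1+np.argmax(st[1:,4])
                ~~~~~~~~~^^^^^^^^^^
    return _wrapfunc(a, 'argmax', axis=axis, out=out, **kwds)
    return bound(*args, **kwds)
ValueError: attempt to get argmax of an empty sequence
```

View pics/s2.png

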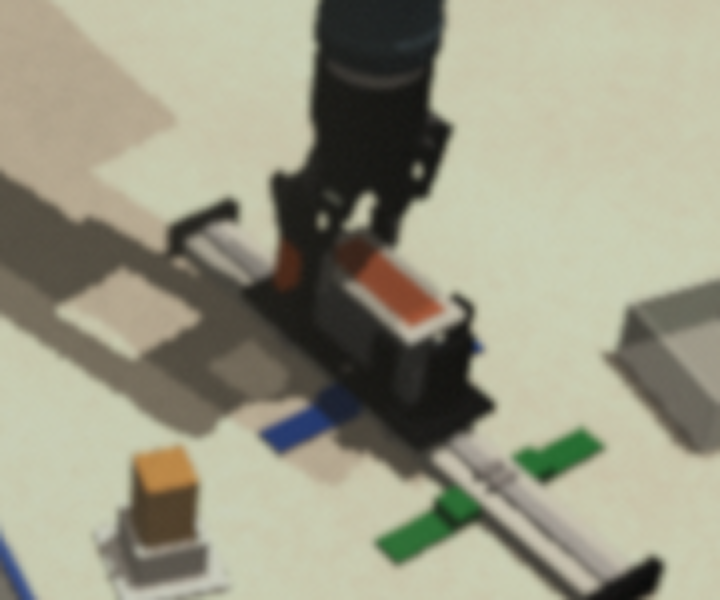

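The crop shows the plate at (390,285) level above the pedestal between the cheeks. I'll lower and release.

Request:
servo_tool(
  series="1 -0.0005 0.001 0.01 0 0 0;1 -0.0005 0.001 0.018 0 0 0;1 -0.0005 0.001 0.024 0 0 0;1 -0.0005 0.001 0.028 0 0 0;1 -0.0005 0.001 0.028 0 0 0;1 -0.0005 0.001 0.028 0 0 0",
)

```text
time_s: 11.62
eef_pos: [0.5093, 0.214, 0.0806]
eef_rot: [-0.0, -0.029, 1.0, -0.0]
wrist_force: [-0.3, -0.2, -0.7]
opening: 0.566
grasp_force: 62.5
```

Request:
servo_tool(
  series="1 0 0 0.001 0 0 0;1 0 0 0.001 0 0 0;1 0 0 0.001 0 0 0",
)

```text
time_s: 11.87
eef_pos: [0.5098, 0.214, 0.0804]
eef_rot: [0.0, -0.028, 1.0, 0.0]
wrist_force: [0.1, -0.3, -0.8]
opening: 0.562
grasp_force: 62.5
```

Request:
servo_tool(
  series="0 0 0 0 0 0 0;-0.3 0 0 0 0 0 0;-0.6 0 0 0 0 0 0;-1 0 0 0 0 0 0;-1 0 0 0 0 0 0;-1 0 0 -0.02 0 0 0;-1 0 0 -0.05 0 0 0;-1 0 0 -0.09 0 0 0;-1 0 0 -0.13 0 0 0;-1 0 0 -0.15 0 0 0;-1 0 0 -0.15 0 0 0",
)

```text
time_s: 12.78
eef_pos: [0.5128, 0.2147, 0.2367]
eef_rot: [0.005, -0.029, 1.0, 0.001]
wrist_force: [0.0, -0.4, 0.7]
opening: 1.001
grasp_force: 0.0
```

Request:
servo_tool(
  series="1 0 -0.04 0 0 0 2;1 0 -0.08 0 0 0 4;1 0 -0.12 0 0 0 6;1 0 -0.16 0 0 0 8;1 0 -0.2 0 0 0 10;1 0 -0.24 0 0 0 11.9;1 0 -0.28 0 0 0 11.9;1 0 -0.32 0 0 0 11.9;1 0 -0.36 0 0 0 11.9;1 0 -0.36 0 0 0 11.9",
)

```text
time_s: 13.62
eef_pos: [0.5298, -0.1521, 0.2294]
eef_rot: [0.0, 0.078, 0.997, -0.001]
wrist_force: [0.5, 0.0, -0.4]
opening: -0.001
grasp_force: 0.0
```

```bash
python3 - <<'E'
from look import *
try: held(.072)
except Exception as e: print(e)
for y in(-.031,-.093): cu(y)
carrier(cam("top"))
plan(("T",.072,-.093,.2),("T",.072,-.093,.0685))
E
```

```text
held scene [546.8 216.3] yaw 2.55 254 [89.9 31.1]
in L mm [0.6 0.7] depth z 0.0718
held top [547.7 215.7] yaw 2.18 396 [87.5 29.8]
in L mm [1.6 0. ] depth z 0.0725
cu top [ 547.7 -239.9] yaw -21.28 82 [43.7 14.5]
[ 13.3 -23.1]
cu scene [ 526.4 -245. ] yaw -8.02 352 [87.  30.5]
[ -7.  -31.4]
cu top [ 524.5 -306.6] yaw -11.58 364 [85.8 29.5]
[  0.4 -92.6]
cu scene [ 525.4 -306.5] yaw -8.84 370 [87.4 30.6]
[  1.2 -92.4]
tab [454.7 209.6] yaw -87.42 66 [31.3 12.5]
nest-load mm 0.2
t 13.97 pos [ 0.5301 -0.1439  0.2299] yaw -8.52 op -0.001 gf 0.0 F [-0.4 -0.  -0.4]
('T', 0.072, -0.093, 0.2) shift [-0.0903 -0.1622  0.0299] turnz 0.1
('T', 0.072, -0.093, 0.0685) shift [0.     0.     0.1315] turnz 0.0
```

Request:
servo_tool(
  series="1 -0.03 -0.04 0 0 0 0;1 -0.06 -0.08 0 0 0 0;1 -0.09 -0.12 0 0 0 0;1 -0.0925 -0.16 0.02 0 0 0;1 -0.0925 -0.162 0.06 0 0 0;1 -0.0925 -0.162 0.1 0 0 0;1 -0.0925 -0.162 0.13 0 0 0;1 -0.0925 -0.162 0.15 0 0 0;1 -0.0925 -0.162 0.161 0 0 0;1 -0.0925 -0.162 0.161 0 0 0;1 -0.0925 -0.162 0.161 0 0 0",
)

```text
time_s: 14.88
eef_pos: [0.598, -0.3187, 0.0696]
eef_rot: [0.0, 0.075, 0.997, -0.0]
wrist_force: [0.8, -0.5, 0.0]
opening: -0.003
grasp_force: 0.0
```

```bash
python3 - <<'E'
from look import *
plan(("T",.075,-.093,.0685),("T",.006,-.093,.0685))
E
```

```text
t 14.88 pos [ 0.598  -0.3187  0.0696] yaw -8.55 op -0.003 gf 0.0 F [ 0.8 -0.5  0. ]
('T', 0.075, -0.093, 0.0685) shift [-0.0001  0.0005  0.0011] turnz 0.1
('T', 0.006, -0.093, 0.0685) shift [ 0.069  0.    -0.   ] turnz 0.0
```

Request:
servo_tool(
  series="1 0.006 0.0005 0.001 0 0 0;1 0.012 0.0005 0.001 0 0 0;1 0.018 0.0005 0.001 0 0 0;1 0.025 0.0005 0.001 0 0 0;1 0.032 0.0005 0.001 0 0 0;1 0.039 0.0005 0.001 0 0 0;1 0.046 0.0005 0.001 0 0 0;1 0.053 0.0005 0.001 0 0 0;1 0.06 0.0005 0.001 0 0 0;1 0.066 0.0005 0.001 0 0 0;1 0.069 0.0005 0.001 0 0 0;1 0.069 0.0005 0.001 0 0 0",
)

```text
time_s: 15.88
eef_pos: [0.5288, -0.3091, 0.069]
eef_rot: [0.001, 0.076, 0.997, -0.001]
wrist_force: [2.5, -1.2, 6.4]
opening: 0.0
grasp_force: 2.9
```

Request:
servo_tool(
  series="1 -0.01 0 0 0 0 0;1 -0.01 0 -0.04 0 0 0;-1 -0.01 0 -0.08 0 0 0;-1 0.03 0 -0.11 0 0 0;-1 0.07 0 -0.13 0 0 0;-1 0.11 0 -0.13 0 0 0;-1 0.15 0 -0.13 0 0 0;-1 0.19 0 -0.13 0 0 0;-1 0.196 0 -0.13 0 0 0;-1 0.196 0 -0.13 0 0 0",
)

```text
time_s: 16.72
eef_pos: [0.332, -0.2775, 0.1969]
eef_rot: [-0.001, 0.077, 0.997, 0.001]
wrist_force: [-0.2, -1.2, 0.4]
opening: 1.001
grasp_force: 0.0
```

```bash
python3 - <<'E'
from look import *
cu(-.093,-.04)
plan(("T",-.095,-.093,.2),("T",-.095,-.093,.049))
E
```

```text
cu top [ 467.  -298.4] yaw -8.92 378 [89.1 28.8]
[-57.7 -93.1]
cu scene [ 465.6 -298.2] yaw -9.04 340 [88.2 30.5]
[-59.1 -93.1]
t 16.82 pos [ 0.335  -0.2792  0.1979] yaw -8.72 op 1.0 gf 0.0 F [ 0.2 -1.  -0.6]
('T', -0.095, -0.093, 0.2) shift [-0.0961  0.001  -0.0021] turnz -0.1
('T', -0.095, -0.093, 0.049) shift [0.    0.    0.151] turnz 0.0
```

Request:
servo_tool(
  series="-1 -0.04 0.0005 0 0 0 0;-1 -0.08 0.0005 0.02 0 0 0;-1 -0.096 0.0005 0.06 0 0 0;-1 -0.096 0.0005 0.1 0 0 0;-1 -0.096 0.0005 0.135 0 0 0;-1 -0.096 0.0005 0.149 0 0 0;-1 -0.096 0.0005 0.149 0 0 0;-1 -0.096 0.0005 0.149 0 0 0",
)

```text
time_s: 17.48
eef_pos: [0.4307, -0.2925, 0.0478]
eef_rot: [-0.001, 0.075, 0.997, 0.001]
wrist_force: [0.0, -0.3, 0.8]
opening: 0.999
grasp_force: 0.0
```

Request:
servo_tool(
  series="0.3 0 0 0 0 0 0;0.3 0 0 0 0 0 0;0.3 0 0 0 0 0 0;0.3 0 0 0 0 0 0;1 0 0 0 0 0 0;1 0 0 0 0 0 0;1 0 0 0 0 0 0;1 0 0 0 0 0 0;1 0 0 0 0 0 0",
)

```text
time_s: 18.23
eef_pos: [0.4314, -0.2942, 0.0511]
eef_rot: [0.001, 0.075, 0.997, -0.001]
wrist_force: [0.1, 1.7, 5.4]
opening: 0.565
grasp_force: 60.8
```

Request:
servo_tool(
  series="1 0 0 -0.03 0 0 0;1 0 0 -0.06 0 0 0;1 0 0 -0.09 0 0 0;1 0 0 -0.11 0 0 0;1 0 0 -0.11 0 0 0",
)

```text
time_s: 18.65
eef_pos: [0.4326, -0.2956, 0.1651]
eef_rot: [0.004, 0.075, 0.997, -0.004]
wrist_force: [0.7, -0.6, -0.3]
opening: 0.567
grasp_force: 62.5
```

```bash
python3 - <<'E'
from look import *
plan(("L",-.0375,0,.16),("L",-.0375,0,.086))
E
```

```text
t 18.65 pos [ 0.4326 -0.2956  0.1651] yaw -8.64 op 0.567 gf 62.5 F [ 0.7 -0.6 -0.3]
('L', -0.0375, 0, 0.16) shift [0.0012 0.5148 0.0051] turnz -11.9
('L', -0.0375, 0, 0.086) shift [0.    0.    0.074] turnz 0.0
```

Request:
servo_tool(
  series="1 0 0.03 0 0 0 0;1 0 0.07 0 0 0 0;1 0 0.11 0 0 0 0;1 0 0.15 0 0 0 0;1 0 0.19 0 0 0 0;1 0 0.23 0 0 0 0;1 0 0.27 0 0 0 0;1 0 0.31 0 0 0 0;1 0 0.35 0 0 0 0;1 0 0.38 0 0 0 0;1 0 0.4 0 0 0 0;1 0 0.4 0 0 0 0",
)

```text
time_s: 19.65
eef_pos: [0.4901, 0.1058, 0.1589]
eef_rot: [0.0, 0.073, 0.997, 0.001]
wrist_force: [0.4, 0.4, -0.7]
opening: 0.564
grasp_force: 62.5
```

Request:
servo_tool(
  series="1 0 0.03 0 0 0 -3;1 0 0.06 0 0 0 -6;1 0.001 0.09 0 0 0 -9;1 0.001 0.108 0 0 0 -11.9;1 0.001 0.1135 0 0 0 -11.9;1 0.001 0.1135 0 0 0 -11.9;1 0.001 0.1135 0 0 0 -11.9",
)

```text
time_s: 20.23
eef_pos: [0.5061, 0.2138, 0.1587]
eef_rot: [-0.0, -0.028, 1.0, -0.0]
wrist_force: [-0.2, -0.6, -0.7]
opening: 0.565
grasp_force: 62.5
```

```bash
python3 - <<'E'
from look import *
plan(("L",-.0375,0,.086))
try: held(.154)
except Exception as e: print(e)
E
```

```text
t 20.23 pos [0.5061 0.2138 0.1587] yaw 3.2 op 0.565 gf 62.5 F [-0.2 -0.6 -0.7]
('L', -0.0375, 0, 0.086) shift [-0.0026 -0.0005  0.0727] turnz -0.1
held scene [543.3 216.4] yaw 1.93 256 [87.5 30.9]
in L mm [-2.9  1. ] depth z 0.1531
held top [488.6 186.9] yaw nan 1 [nan nan]
in L mm [-59.1 -25.4] depth z 0.1502m.py:15: RuntimeWarning: Degrees of freedom <= 0 for slice
  e,V=np.linalg.eigh(np.cov((w-m).T)); d=V[:,1]; d=d*np.sign(d[0])
  c *= np.true_divide(1, fact)
  c *= np.true_divide(1, fact)
```

Request:
servo_tool(
  series="1 -0.0035 -0.001 0.02 0 0 0;1 -0.0035 -0.001 0.04 0 0 0;1 -0.0035 -0.001 0.055 0 0 0;1 -0.0035 -0.001 0.065 0 0 0;1 -0.0035 -0.001 0.072 0 0 0;1 -0.0035 -0.001 0.0745 0 0 0;1 -0.0035 -0.001 0.0745 0 0 0;1 -0.0035 -0.001 0.0745 0 0 0",
)

```text
time_s: 21.0
eef_pos: [0.5167, 0.2131, 0.0911]
eef_rot: [0.007, -0.028, 1.0, -0.0]
wrist_force: [1.9, -4.7, 27.6]
opening: 0.569
grasp_force: 74.2
```

```bash
python3 - <<'E'
from look import *
plan(("L",-.0365,0,.084))
c=cam("scene"); save("pics/s3.png",c["img"][100:250,270:450],4)
try: held(.0795)
except Exception as e: print(e)
E
```

```text
t 21.0 pos [0.5167 0.2131 0.0911] yaw 3.2 op 0.569 gf 74.2 F [ 1.9 -4.7 27.6]
('L', -0.0365, 0, 0.084) shift [0.0069 0.0008 0.0071] turnz -0.1
held scene [547.7 221.9] yaw 2.8 239 [85.3 30.1]
in L mm [1.8 6.2] depth z 0.0861
attempt to get argmax of an empty sequence
```

View pics/s3.png

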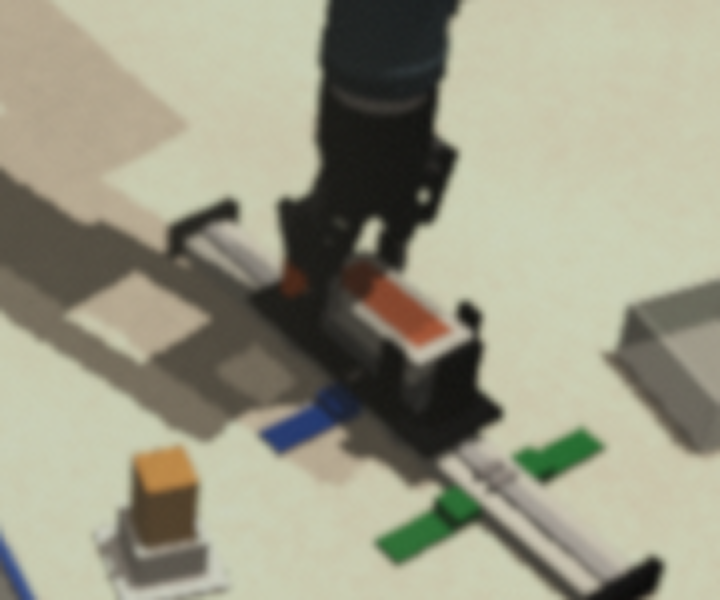

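The plate is at (400,305) and the contact force is 27 N. The fingertips probably landed on the first plate's edge and dragged the carrier. I'll back up and measure.

Request:
servo_tool(
  series="1 -0.0 0 -0.01 0 0 0;1 -0.0 0 -0.02 0 0 0;1 -0.0 0 -0.035 0 0 0;1 -0.0 0 -0.05 0 0 0;1 -0.0 0 -0.065 0 0 0;1 -0.0 0 -0.065 0 0 0;1 -0.0 0 -0.065 0 0 0",
)

```text
time_s: 21.73
eef_pos: [0.5102, 0.2138, 0.1502]
eef_rot: [0.001, -0.028, 1.0, 0.0]
wrist_force: [-0.3, 0.0, -1.8]
opening: 0.565
grasp_force: 63.6
```

```bash
python3 - <<'E'
from look import *
plan(("L",-.0365,0,.16))
try: held(.145)
except Exception as e: print(e)
c=cam("scene"); save("pics/s4.png",c["img"][100:250,270:450],4); carrier(c); carrier(cam("top"))
E
```

```text
t 21.73 pos [0.5102 0.2138 0.1502] yaw 3.24 op 0.565 gf 63.6 F [-0.3  0.  -1.8]
('L', -0.0365, 0, 0.16) shift [ 0.0005 -0.0002 -0.0098] turnz -0.1
held scene [546.8 216.9] yaw 2.11 251 [86.1 30.9]
in L mm [0.6 1.2] depth z 0.1445
attempt to get argmax of an empty sequence
tab [464.  201.7] yaw -58.65 20 [22.7 10.6]
nest-load mm 9.1Traceback (most recent call last):
  File "<stdin>", line 5, in <module>
  File "look.py", line 4, in carrier
    r=pca(c,hmask(c,(2,110,60),(20,255,255),(.37,.62,.16,.26),(.088,.105)),.096); S("tab",r)
            ~~~~~^^^^^^^^^^^^^^^^^^^^^^^^^^^^^^^^^^^^^^^^^^^^^^^^^^^^^^^^^
  File "m.py", line 23, in hmask
    return l==1+np.argmax(st[1:,4])
                ~~~~~~~~~^^^^^^^^^^
    return _wrapfunc(a, 'argmax', axis=axis, out=out, **kwds)
    return bound(*args, **kwds)
ValueError: attempt to get argmax of an empty sequence
```

View pics/s4.png

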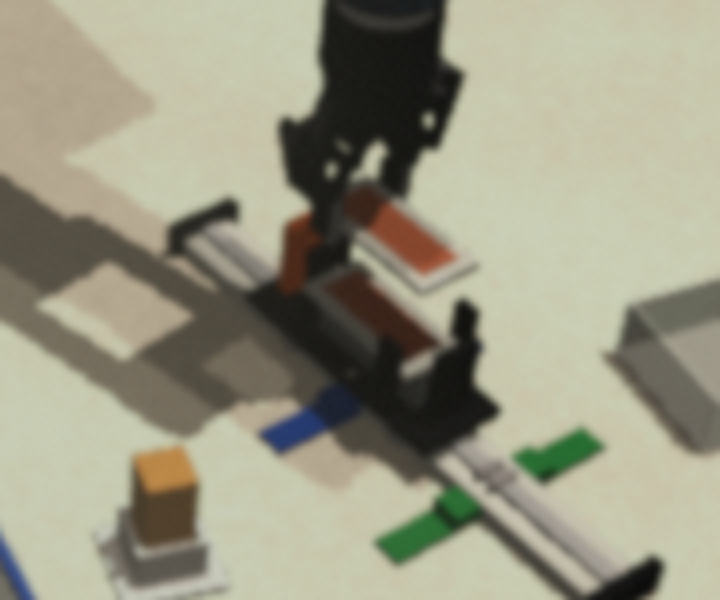

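Request:
servo_tool(
  series="1 0.02 -0.03 -0.005 0 0 0;1 0.04 -0.065 -0.005 0 0 0;1 0.06 -0.1 -0.005 0 0 0;1 0.0776 -0.12 0 0 0 0;1 0.0776 -0.13 0.03 0 0 0;1 0.0776 -0.13 0.06 0 0 0;1 0.0776 -0.13 0.09 0 0 0;1 0.0776 -0.13 0.11 0 0 0;1 0.0776 -0.13 0.12 0 0 0;1 0.0776 -0.13 0.125 0 0 0;1 0.0776 -0.13 0.125 0 0 0;1 0.0776 -0.13 0.125 0 0 0",
)

```text
time_s: 22.93
eef_pos: [0.4406, 0.0798, 0.0252]
eef_rot: [0.0, -0.029, 1.0, -0.0]
wrist_force: [-0.4, -0.6, -1.1]
opening: 0.567
grasp_force: 63.6
```

Request:
servo_tool(
  series="1 0 0 0.002 0 0 0;1 0 0 0.004 0 0 0;1 0 0 0.004 0 0 0;1 0 0 0.004 0 0 0",
)

```text
time_s: 23.27
eef_pos: [0.4413, 0.0797, 0.0224]
eef_rot: [0.001, -0.029, 1.0, -0.0]
wrist_force: [-3.7, 0.0, 10.9]
opening: 0.568
grasp_force: 70.0
```

Request:
servo_tool(
  series="0.2 0 0 -0.002 0 0 0;0 0 0 -0.002 0 0 0;-0.4 0 0 -0.002 0 0 0;-1 0 0 -0.002 0 0 0;-1 0 0 -0.002 0 0 0;-1 0 0 -0.02 0 0 0;-1 0 0 -0.05 0 0 0;-1 0 0 -0.09 0 0 0;-1 0.03 0 -0.12 0 0 0;-1 0.06 0 -0.12 0 0 0;-1 0.08 0 -0.12 0 0 0;-1 0.08 0 -0.12 0 0 0",
)

```text
time_s: 24.27
eef_pos: [0.3565, 0.0755, 0.1401]
eef_rot: [-0.001, -0.029, 1.0, 0.0]
wrist_force: [-0.6, -0.7, -0.2]
opening: 0.997
grasp_force: 0.0
```

```bash
python3 - <<'E'
from look import *
c=cam("top"); carrier(c); s=cam("scene"); carrier(s)
try: held(.072)
except Exception as e: print(e)
for k in(c,s): S("plate2 bench",pca(k,hmask(k,(2,90,40),(20,255,255),(.36,.6,.02,.15),(-.01,.02)),.006))
for y in(-.031,): cu(y)
plan(("L",-.092+.006,0,.15),("L",-.092+.006,0,.076))
E
```

```text
tab [459.6 210.1] yaw -87.96 62 [30.  12.5]
nest-load mm 5.2
tab [462.9 207.9] yaw -74.6 39 [33.9 14.1]
nest-load mm 8.3
held scene [545.8 215.1] yaw 2.33 243 [88.2 30.3]
in L mm [-0.4 -0.5] depth z 0.0717
held top [547.5 214.2] yaw 2.5 398 [88.  29.9]
in L mm [ 1.2 -1.5] depth z 0.0728
plate2 bench [488.   82.5] yaw 5.13 259 [64.6 28.8]
plate2 bench [475.4  82.4] yaw 3.52 249 [87.2 30.9]
cu top [ 527.3 -245.4] yaw -8.09 393 [88.1 30.9]
[ -6.  -31.6]
cu scene [ 526.1 -245. ] yaw -8.11 351 [87.4 30.4]
[ -7.3 -31.4]
t 24.57 pos [0.3608 0.0751 0.1406] yaw 3.26 op 1.001 gf 0.0 F [0.5 0.7 0.2]
('L', -0.086, 0, 0.15) shift [-0.107   0.1297 -0.0094] turnz -0.0
('L', -0.086, 0, 0.076) shift [0.    0.    0.074] turnz 0.0
```

Request:
servo_tool(
  series="-1 -0.03 0.03 -0.01 0 0 0;-1 -0.06 0.06 -0.01 0 0 0;-1 -0.09 0.1 -0.01 0 0 0;-1 -0.107 0.1297 0 0 0 0;-1 -0.107 0.1297 0.03 0 0 0;-1 -0.107 0.1297 0.055 0 0 0;-1 -0.107 0.1297 0.065 0 0 0;-1 -0.107 0.1297 0.065 0 0 0;0.2 -0.107 0.1297 0.065 0 0 0;1 -0.107 0.1297 0.065 0 0 0;1 -0.107 0.1297 0.065 0 0 0;1 -0.107 0.1297 0.065 0 0 0",
)

```text
time_s: 25.57
eef_pos: [0.4607, 0.2106, 0.0772]
eef_rot: [0.001, -0.028, 1.0, 0.0]
wrist_force: [-0.0, 0.3, -0.2]
opening: 0.457
grasp_force: 0.0
```

Request:
servo_tool(
  series="1 0 0 0 0 0 0;1 0 0 0 0 0 0;1 0 0 0 0 0 0;1 0.001 0 0 0 0 0;1 0.002 0 0 0 0 0;1 0.003 0 0 0 0 0;1 0.003 0 0 0 0 0",
)

```text
time_s: 26.15
eef_pos: [0.4577, 0.2109, 0.0771]
eef_rot: [0.002, -0.028, 1.0, 0.0]
wrist_force: [-0.1, 2.1, 9.0]
opening: 0.344
grasp_force: 59.8
```

Request:
servo_tool(
  series="1 0.001 0 0 0 0 0;1 0.002 0 0 0 0 0;1 0.002 0 0 0 0 0",
)

```text
time_s: 26.4
eef_pos: [0.4559, 0.2108, 0.0772]
eef_rot: [0.002, -0.028, 1.0, 0.0]
wrist_force: [1.0, 1.6, 8.4]
opening: 0.342
grasp_force: 59.7
```

Request:
servo_tool(
  series="0.2 0 0 0 0 0 0;-0.4 0 0 0 0 0 0;-1 0 0 0 0 0 0;-1 0 0 0 0 0 0;-1 0 0 -0.03 0 0 0;-1 0 0 -0.07 0 0 0;-1 0.03 -0.03 -0.1 0 0 0;-1 0.06 -0.07 -0.1 0 0 0;-1 0.08 -0.11 -0.1 0 0 0;-1 0.08 -0.13 -0.1 0 0 0;-1 0.08 -0.13 -0.1 0 0 0",
)

```text
time_s: 27.32
eef_pos: [0.3806, 0.0714, 0.1755]
eef_rot: [-0.0, -0.026, 1.0, -0.001]
wrist_force: [-0.1, 0.3, 0.1]
opening: 0.997
grasp_force: 0.0
```

```bash
python3 - <<'E'
from look import *
c=cam("top"); carrier(c); s=cam("scene"); carrier(s)
try: held(.072)
except Exception as e: print(e)
plan(("L",-.02,0,.18),("L",-.02,0,.085))
E
```

```text
tab [454.3 217.6] yaw -73.98 32 [15.1 13.1]
nest-load mm 0.3
tab [459.2 207.6] yaw -71.83 41 [29.3 16.7]
nest-load mm 4.6
held scene [541.4 214.9] yaw 2.9 241 [88.5 30.2]
in L mm [-4.9 -0.5] depth z 0.0719
held top [544.5 214.3] yaw 0.16 385 [85.8 29.3]
in L mm [-1.8 -1.2] depth z 0.0728
t 27.52 pos [0.3822 0.0764 0.1756] yaw 3.24 op 1.003 gf 0.0 F [-0.5 -0.6 -0.4]
('L', -0.02, 0, 0.18) shift [-0.1516  0.1297 -0.0044] turnz -0.1
('L', -0.02, 0, 0.085) shift [0.    0.    0.095] turnz 0.0
```

Request:
servo_tool(
  series="-1 -0.04 0.03 0 0 0 0;-1 -0.08 0.06 0 0 0 0;-1 -0.115 0.095 0 0 0 0;-1 -0.14 0.125 0 0 0 0;-1 -0.1516 0.1302 0.02 0 0 0;-1 -0.1516 0.1302 0.055 0 0 0;-1 -0.1516 0.1302 0.085 0 0 0;-1 -0.1516 0.1302 0.096 0 0 0;-1 -0.1516 0.1302 0.096 0 0 0;0 -0.1516 0.1302 0.096 0 0 0;0.3 -0.1516 0.1302 0.096 0 0 0;1 -0.1516 0.1302 0.096 0 0 0",
)

```text
time_s: 28.52
eef_pos: [0.5275, 0.2151, 0.0819]
eef_rot: [0.002, -0.029, 1.0, 0.0]
wrist_force: [0.3, -0.9, -0.3]
opening: 0.608
grasp_force: 0.0
```

Request:
servo_tool(
  series="1 0 0 0 0 0 0;1 0 0 0 0 0 0;1 0 0 0 0 0 0;1 0 0 -0.003 0 0 0;1 0 0 -0.005 0 0 0;1 -0.002 0 -0.006 0 0 0;1 -0.004 0 -0.006 0 0 0;1 -0.005 0 -0.006 0 0 0;1 -0.005 0 -0.006 0 0 0",
)

```text
time_s: 29.27
eef_pos: [0.5309, 0.2149, 0.0854]
eef_rot: [-0.0, -0.028, 1.0, -0.0]
wrist_force: [-0.8, 0.4, -1.2]
opening: 0.562
grasp_force: 62.1
```

```bash
python3 - <<'E'
from look import *
s=cam("scene"); carrier(s)
try: held(.074)
except Exception as e: print(e)
plan(("L",-.02,0,.18),("L",-.02,0,.078))
E
```

```text
tab [456.2 217.6] yaw 21.03 10 [11.5 11. ]
nest-load mm 2.3
held scene [553.5 217.8] yaw -2.94 212 [74.3 30.8]
in L mm [7.5 1.8] depth z 0.0746
attempt to get argmax of an empty sequence
t 29.42 pos [0.5306 0.215  0.0852] yaw 3.26 op 0.563 gf 62.1 F [ 0.6  0.3 -0.9]
('L', -0.02, 0, 0.18) shift [ 0.0044 -0.0003 -0.0948] turnz -0.0
('L', -0.02, 0, 0.078) shift [0.    0.    0.102] turnz 0.0
```

Request:
servo_tool(
  series="1 0 0 0.003 0 0 0;1 0 0 0.004 0 0 0;1 0 0 0.004 0 0 0;0.2 0 0 0.004 0 0 0;-0.4 0 0 0.004 0 0 0;-1 0 0 0.004 0 0 0;-1 0 0 0.004 0 0 0;-1 0 0 -0.03 0 0 0;-1 0 0 -0.07 0 0 0;-1 0.03 -0.03 -0.095 0 0 0;-1 0.065 -0.05 -0.095 0 0 0;-1 0.1 -0.07 -0.095 0 0 0",
)

```text
time_s: 30.42
eef_pos: [0.4388, 0.1408, 0.1824]
eef_rot: [0.002, -0.029, 1.0, -0.0]
wrist_force: [-0.4, -1.9, 0.4]
opening: 1.001
grasp_force: 0.0
```

Request:
servo_tool(
  series="-1 0.02 -0.03 0 0 0 0;-1 0.04 -0.06 0 0 0 0;-1 0.06 -0.06 0 0 0 0;-1 0.06 -0.06 0 0 0 0",
)

```text
time_s: 30.75
eef_pos: [0.3786, 0.0773, 0.1797]
eef_rot: [-0.001, -0.027, 1.0, 0.0]
wrist_force: [0.3, 0.8, -1.1]
opening: 0.998
grasp_force: 0.0
```

```bash
python3 - <<'E'
from look import *
c=cam("top"); carrier(c); s=cam("scene"); carrier(s)
S("ped",pca(c,hmask(c,(0,0,45),(180,60,110),(.43,.64,.17,.26),(.055,.08)),.066))
try: held(.072)
except Exception as e: print(e)
for k in(c,s): S("plate2 bench",pca(k,hmask(k,(2,90,40),(20,255,255),(.36,.6,.02,.15),(-.01,.02)),.006))
plan()
save("pics/t5.png",c["img"][120:310,130:330],3)
E
```

```text
tab [455.9 222.3] yaw -15.21 9 [10.5  5.7]
nest-load mm 2.2
tab [459.5 207.4] yaw -77.5 41 [29.6 16.5]
nest-load mm 4.9
ped [603.6 198. ] yaw 49.85 8 [14.   5.4]
held scene [546.9 216.5] yaw 1.22 251 [89.5 30.9]
in L mm [0.8 0.9] depth z 0.0717
held top [548.8 216.2] yaw 0.28 384 [85.5 29.7]
in L mm [2.6 0.5] depth z 0.0727
plate2 bench [511.2  83.4] yaw 82.3 72 [28.9 18.2]
plate2 bench [475.8  82.5] yaw 3.08 249 [87.1 31.2]
t 30.95 pos [0.3826 0.0784 0.1809] yaw 3.28 op 1.0 gf 0.0 F [ 0.1 -0.  -0.2]
```

View pics/t5.png

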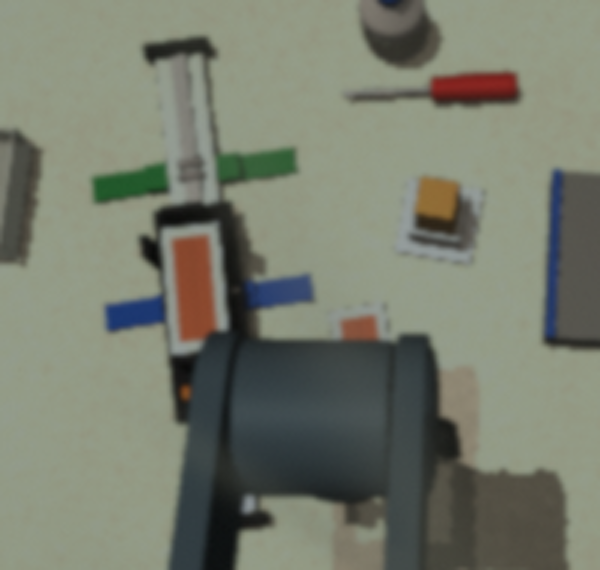

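```bash
python3 - <<'E'
from look import *
F["B"]=(.4763,.0825,3.3)
plan(("B",0,0,.181),("B",0,0,.026))
E
```

```text
t 30.95 pos [0.3826 0.0784 0.1809] yaw 3.28 op 1.0 gf 0.0 F [ 0.1 -0.  -0.2]
('B', 0, 0, 0.181) shift [-0.0938 -0.0013 -0.0001] turnz -0.0
('B', 0, 0, 0.026) shift [0.    0.    0.155] turnz 0.0
```

Request:
servo_tool(
  series="-0.7 -0.04 -0.001 0 0 0 0;-0.7 -0.08 -0.001 0.02 0 0 0;-0.7 -0.0938 -0.001 0.06 0 0 0;-0.7 -0.0938 -0.001 0.1 0 0 0;-0.7 -0.0938 -0.001 0.13 0 0 0;-0.7 -0.0938 -0.001 0.15 0 0 0;-0.7 -0.0938 -0.001 0.155 0 0 0;-0.7 -0.0938 -0.001 0.155 0 0 0;-0.7 -0.0938 -0.001 0.155 0 0 0",
)

```text
time_s: 31.7
eef_pos: [0.4764, 0.0829, 0.026]
eef_rot: [0.0, -0.029, 1.0, -0.0]
wrist_force: [0.2, 0.2, 0.8]
opening: 0.853
grasp_force: 0.0
```

Request:
servo_tool(
  series="0 0 0 0 0 0 0;0.3 0 0 0 0 0 0;1 0 0 0 0 0 0;1 0 0 0 0 0 0;1 0 0 0 0 0 0;1 0 0 0 0 0 0;1 0 0 0 0 0 0",
)

```text
time_s: 32.28
eef_pos: [0.4814, 0.0821, 0.0311]
eef_rot: [0.006, -0.029, 1.0, -0.001]
wrist_force: [1.5, -2.6, 22.0]
opening: 0.019
grasp_force: 10.9
```

Request:
servo_tool(
  series="1 0 0 -0.02 0 0 0;1 0 0 -0.05 0 0 0;1 0 0 -0.09 0 0 0;1 0 0 -0.13 0 0 0;1 0 -0.03 -0.135 0 0 0;1 0 -0.06 -0.135 0 0 0;1 0 -0.08 -0.135 0 0 0;1 0 -0.08 -0.135 0 0 0",
)

```text
time_s: 32.95
eef_pos: [0.4813, -0.0005, 0.1628]
eef_rot: [0.002, -0.027, 1.0, -0.001]
wrist_force: [-0.6, 0.1, 0.8]
opening: -0.002
grasp_force: 0.0
```

```bash
python3 - <<'E'
from look import *
plan(("L",0.0,0,.16))
c=cam("top"); carrier(c); carrier(cam("scene"))
try: held(.072)
except Exception as e: print(e)
E
```

```text
t 32.95 pos [ 0.4813 -0.0005  0.1628] yaw 3.11 op -0.002 gf 0.0 F [-0.6  0.1  0.8]
('L', 0.0, 0, 0.16) shift [-0.0765  0.2123  0.0028] turnz -0.2
tab [455.7 210. ] yaw -85.38 63 [30.4 12.6]
nest-load mm 1.2
tab [459.4 207.1] yaw -74.32 40 [30.5 16.2]
nest-load mm 4.8
held scene [547.2 216.5] yaw 1.23 248 [88.7 31. ]
in L mm [1.  0.8] depth z 0.0717
held top [547.3 215.9] yaw 1.85 398 [88.1 29.9]
in L mm [1.1 0.3] depth z 0.0727
```

```bash
python3 - <<'E'
from look import *
for k in(cam("top"),cam("scene")): S("plate2 bench",pca(k,hmask(k,(2,90,40),(20,255,255),(.36,.6,.02,.15),(-.01,.02)),.006))
F["B"]=(.4763,.0825,3.3)
plan(("B",0,0,.1),("B",0,0,.021))
E
```

```text
plate2 bench [476.9  79. ] yaw 7.5 282 [72.  28.1]
plate2 bench [475.6  79.2] yaw 2.73 247 [89.9 30.4]
t 33.25 pos [0.4798 0.0035 0.1606] yaw 3.32 op -0.0 gf 0.0 F [ 0.1 -0.2  0.5]
('B', 0, 0, 0.1) shift [-0.001   0.079   0.0606] turnz 0.0
('B', 0, 0, 0.021) shift [0.    0.    0.079] turnz 0.0
```

Request:
servo_tool(
  series="-0.5 -0.001 0.03 0 0 0 0;-0.5 -0.001 0.06 0 0 0 0;-0.5 -0.001 0.0757 0 0 0 0;-0.5 -0.001 0.0757 0.03 0 0 0;-0.5 -0.001 0.0757 0.06 0 0 0;-0.5 -0.001 0.0757 0.09 0 0 0;-0.5 -0.001 0.0757 0.12 0 0 0;-0.5 -0.001 0.0757 0.135 0 0 0;-0.5 -0.001 0.0757 0.14 0 0 0;-0.5 -0.001 0.0757 0.14 0 0 0",
)

```text
time_s: 34.08
eef_pos: [0.4752, 0.0792, 0.0199]
eef_rot: [-0.002, -0.029, 1.0, 0.0]
wrist_force: [0.5, -0.2, -0.8]
opening: 0.745
grasp_force: 0.0
```

Request:
servo_tool(
  series="-0.3 0 0 0 0 0 0;-0.3 0 0 0 0 0 0;-0.2 0 0 0 0 0 0;0 0 0 0 0 0 0;0.5 0 0 0 0 0 0;1 0 0 0 0 0 0;1 0 0 0 0 0 0;1 0 0 0 0 0 0;1 0 0 0 0 0 0",
)

```text
time_s: 34.83
eef_pos: [0.4779, 0.0787, 0.0225]
eef_rot: [0.001, -0.029, 1.0, -0.0]
wrist_force: [-3.8, 1.2, 14.9]
opening: 0.563
grasp_force: 65.0
```

Request:
servo_tool(
  series="1 0 0 -0.02 0 0 0;1 0 0 -0.05 0 0 0;1 0 0 -0.09 0 0 0;1 0 0 -0.12 0 0 0;1 0 0 -0.14 0 0 0;1 0 0 -0.14 0 0 0",
)

```text
time_s: 35.33
eef_pos: [0.4799, 0.0785, 0.1659]
eef_rot: [0.005, -0.029, 1.0, -0.0]
wrist_force: [0.4, 0.2, -1.7]
opening: 0.559
grasp_force: 62.9
```

```bash
python3 - <<'E'
from look import *
plan(("L",0.0024,.0003,.16),("L",0.0024,.0003,.098))
E
```

```text
t 35.33 pos [0.4799 0.0785 0.1659] yaw 3.3 op 0.559 gf 62.9 F [ 0.4  0.2 -1.7]
('L', 0.0024, 0.0003, 0.16) shift [-0.0765  0.1334  0.0059] turnz 0.0
('L', 0.0024, 0.0003, 0.098) shift [0.    0.    0.062] turnz 0.0
```

Request:
servo_tool(
  series="1 -0.02 0.03 0 0 0 0;1 -0.04 0.065 0 0 0 0;1 -0.06 0.1 0 0 0 0;1 -0.074 0.125 0 0 0 0;1 -0.0765 0.1334 0 0 0 0;1 -0.0765 0.1334 0 0 0 0;1 -0.0765 0.1334 0 0 0 0;1 -0.0765 0.1334 0.02 0 0 0;1 -0.0765 0.1334 0.03 0 0 0;1 -0.0765 0.1334 0.04 0 0 0;1 -0.0765 0.1334 0.04 0 0 0;1 -0.0765 0.1334 0.04 0 0 0",
)

```text
time_s: 36.33
eef_pos: [0.5448, 0.215, 0.1198]
eef_rot: [-0.001, -0.028, 1.0, -0.0]
wrist_force: [0.3, 0.6, -0.6]
opening: 0.559
grasp_force: 62.8
```

```bash
python3 - <<'E'
from look import *
plan(("L",0.0024,.0003,.0975))
try: held(.106)
except Exception as e: print(e)
c=cam("scene"); save("pics/s6.png",c["img"][100:250,270:450],4)
E
```

```text
t 36.33 pos [0.5448 0.215  0.1198] yaw 3.21 op 0.559 gf 62.8 F [ 0.3  0.6 -0.6]
('L', 0.0024, 0.0003, 0.0975) shift [-0.0039  0.0009  0.0223] turnz -0.1
held scene [562.1 215.5] yaw -5.88 155 [56.  29.5]
in L mm [15.9 -1. ] depth z 0.1031
attempt to get argmax of an empty sequence
```

View pics/s6.png

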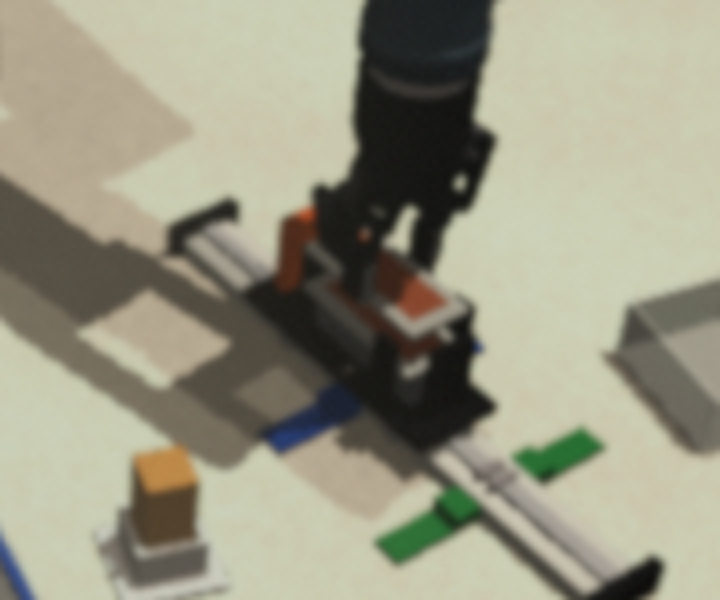

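Plate 2 is held level at (410,290) over the stack. I'll lower and release.

Request:
servo_tool(
  series="1 -0.003 0.0007 0.006 0 0 0;1 -0.003 0.0007 0.012 0 0 0;1 -0.003 0.0007 0.017 0 0 0;1 -0.003 0.0007 0.021 0 0 0;1 -0.003 0.0007 0.021 0 0 0;1 -0.003 0.0007 0.021 0 0 0",
)

```text
time_s: 36.98
eef_pos: [0.548, 0.2167, 0.0989]
eef_rot: [-0.001, -0.029, 1.0, -0.0]
wrist_force: [0.3, -0.5, -1.2]
opening: 0.561
grasp_force: 62.9
```

```bash
python3 - <<'E'
from look import *
plan(("L",0.0024,.0003,.097))
E
```

```text
t 36.98 pos [0.548  0.2167 0.0989] yaw 3.27 op 0.561 gf 62.9 F [ 0.3 -0.5 -1.2]
('L', 0.0024, 0.0003, 0.097) shift [-0.0005 -0.0007  0.0019] turnz -0.0
```

Request:
servo_tool(
  series="1 -0.0005 -0.0007 0.001 0 0 0;1 -0.0005 -0.0007 0.002 0 0 0;1 -0.0005 -0.0007 0.002 0 0 0;0.2 -0.0005 -0.0007 0.002 0 0 0;-0.3 -0.0005 -0.0007 0.002 0 0 0;-0.8 -0.0005 -0.0007 0.002 0 0 0;-1 -0.0005 -0.0007 0.002 0 0 0;-1 -0.0005 -0.0007 0 0 0 0;-1 -0.0005 -0.0007 -0.03 0 0 0;-1 -0.0005 -0.0007 -0.07 0 0 0;-1 -0.0005 -0.0007 -0.11 0 0 0;-1 -0.0005 -0.0007 -0.13 0 0 0",
)

```text
time_s: 37.98
eef_pos: [0.5509, 0.2165, 0.2352]
eef_rot: [0.003, -0.029, 1.0, 0.001]
wrist_force: [1.1, -1.0, 0.4]
opening: 0.999
grasp_force: 0.0
```

Request:
servo_tool(
  series="1 0 -0.04 0 0 0 2;1 0 -0.08 0 0 0 4;1 0 -0.12 0 0 0 6;1 0 -0.16 0 0 0 8;1 0 -0.2 0 0 0 10;1 0 -0.24 0 0 0 11.9;1 0 -0.28 0 0 0 11.9;1 0 -0.32 0 0 0 11.9;1 0 -0.32 0 0 0 11.9;1 0 -0.32 0 0 0 11.9",
)

```text
time_s: 38.82
eef_pos: [0.5671, -0.1058, 0.2297]
eef_rot: [0.0, 0.077, 0.997, -0.0]
wrist_force: [0.4, 0.8, -0.2]
opening: 0.003
grasp_force: 0.0
```

```bash
python3 - <<'E'
from look import *
held(.078)
cu(-.031)
c=cam("top");carrier(c)
save("pics/t7.png",np.hstack([cam("scene")["img"][100:250,270:450],c["img"][150:300,130:310]]),2.2)
plan(("T",.070,-.031,.2),("T",.07,-.031,.0685))
E
```

```text
held scene [548.2 216.1] yaw 1.14 261 [88.4 32.2]
in L mm [2.  0.4] depth z 0.0779
held top [547.8 216.3] yaw 3.07 404 [88.4 30. ]
in L mm [1.7 0.6] depth z 0.0787
cu top [ 527.8 -245.3] yaw -8.49 386 [87.3 30.5]
[ -5.6 -31.4]
cu scene [ 526.7 -244.9] yaw -8.72 344 [86.8 30. ]
[ -6.7 -31.3]
tab [455.6 209.6] yaw -86.03 65 [30.8 12.8]
nest-load mm 1.2
t 39.12 pos [ 0.5672 -0.102   0.2296] yaw -8.52 op -0.002 gf 0.0 F [-0.1  0.5 -0.7]
('T', 0.07, -0.031, 0.2) shift [-0.0578 -0.1472  0.0296] turnz 0.1
('T', 0.07, -0.031, 0.0685) shift [0.     0.     0.1315] turnz 0.0
```

View pics/t7.png

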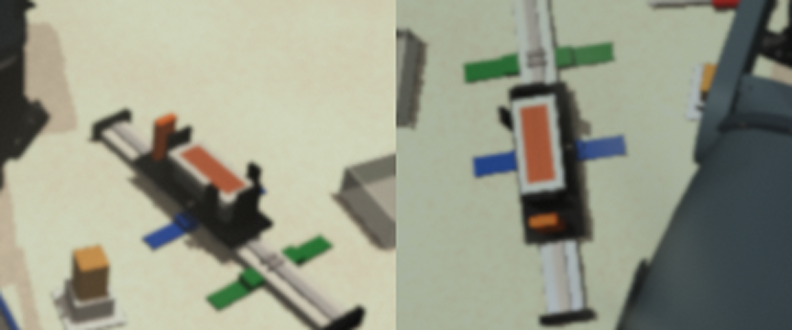

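Two plates are stacked squarely; the scene crop shows the stack at (210,165) and the top crop at (537,140). Next is lane 2.

Request:
servo_tool(
  series="1 -0.02 -0.04 0 0 0 0;1 -0.04 -0.08 0 0 0 0;1 -0.0578 -0.12 0 0 0 0;1 -0.0578 -0.147 0.03 0 0 0;1 -0.0578 -0.147 0.07 0 0 0;1 -0.0578 -0.147 0.11 0 0 0;1 -0.0578 -0.147 0.14 0 0 0;1 -0.0578 -0.147 0.155 0 0 0;1 -0.0578 -0.147 0.161 0 0 0;1 -0.0578 -0.147 0.161 0 0 0;1 -0.0578 -0.147 0.161 0 0 0",
)

```text
time_s: 40.03
eef_pos: [0.6037, -0.2577, 0.0706]
eef_rot: [0.001, 0.075, 0.997, -0.001]
wrist_force: [0.1, -0.6, 0.6]
opening: -0.005
grasp_force: 0.0
```

Request:
servo_tool(
  series="1 0.004 0 0 0 0 0;1 0.01 0 0 0 0 0;1 0.016 0 0 0 0 0;1 0.022 0 0 0 0 0;1 0.028 0 0 0 0 0;1 0.034 0 0 0 0 0;1 0.04 0 0 0 0 0;1 0.046 0 0 0 0 0;1 0.052 0 0 0 0 0;1 0.058 0 0 0 0 0;1 0.063 0 0 0 0 0;1 0.063 0 0 0 0 0",
)

```text
time_s: 41.03
eef_pos: [0.5403, -0.2488, 0.0701]
eef_rot: [0.002, 0.075, 0.997, -0.001]
wrist_force: [1.9, -1.1, 6.6]
opening: -0.003
grasp_force: 3.0
```

Request:
servo_tool(
  series="1 -0.01 0 0 0 0 0;1 -0.01 0 -0.04 0 0 0;-1 -0.01 0 -0.08 0 0 0;-1 0.03 0 -0.11 0 0 0;-1 0.07 0 -0.13 0 0 0;-1 0.11 0 -0.13 0 0 0;-1 0.15 0 -0.13 0 0 0;-1 0.19 0 -0.13 0 0 0;-1 0.196 0 -0.13 0 0 0;-1 0.196 0 -0.13 0 0 0",
)

```text
time_s: 41.87
eef_pos: [0.3428, -0.217, 0.1975]
eef_rot: [-0.001, 0.076, 0.997, 0.001]
wrist_force: [0.3, -0.3, -0.1]
opening: 1.001
grasp_force: 0.0
```

```bash
python3 - <<'E'
from look import *
cu(-.031,-.04)
plan(("T",-.095,-.031,.2),("T",-.095,-.031,.060))
E
```

```text
cu top [ 480.5 -238.1] yaw -9.18 386 [89.7 29.8]
[-53.4 -31.5]
cu scene [ 478.4 -237.5] yaw -8.83 324 [87.7 30.2]
[-55.6 -31.2]
t 41.97 pos [ 0.3459 -0.2186  0.1986] yaw -8.71 op 1.002 gf 0.0 F [ 0.9 -0.3 -0.4]
('T', -0.095, -0.031, 0.2) shift [-0.0944  0.0015 -0.0014] turnz -0.1
('T', -0.095, -0.031, 0.06) shift [0.   0.   0.14] turnz 0.0
```

Request:
servo_tool(
  series="-0.4 -0.04 0.001 0 0 0 0;-0.4 -0.08 0.001 0.02 0 0 0;-0.4 -0.0965 0.001 0.05 0 0 0;-0.4 -0.0965 0.001 0.08 0 0 0;-0.4 -0.0965 0.001 0.11 0 0 0;-0.4 -0.0965 0.001 0.13 0 0 0;-0.4 -0.0965 0.001 0.138 0 0 0;-0.4 -0.0965 0.001 0.138 0 0 0;-0.4 -0.0965 0.001 0.138 0 0 0",
)

```text
time_s: 42.72
eef_pos: [0.4425, -0.2322, 0.0606]
eef_rot: [-0.0, 0.075, 0.997, 0.0]
wrist_force: [0.5, -0.8, -0.1]
opening: 0.701
grasp_force: 0.0
```

```bash
python3 - <<'E'
from look import *
plan(("T",-.093,-.031,.060))
cu(-.031,-.04)
save("pics/s8.png",cam("scene")["img"][150:320,110:300],4)
E
```

```text
t 42.72 pos [ 0.4425 -0.2322  0.0606] yaw -8.61 op 0.701 gf 0.0 F [ 0.5 -0.8 -0.1]
('T', -0.093, -0.031, 0.06) shift [0.0011 0.0003 0.0006] turnz -0.0Traceback (most recent call last):
  File "<stdin>", line 3, in <module>
  File "look.py", line 13, in cu
    r=pca(c,hmask(c,(2,90,60),(20,255,255),(p[0]-.13,p[0]+.11,p[1]-.03,p[1]+.03),(.03,.06)),.046); S("cu "+n,r); print(tr(r[0]))
            ~~~~~^^^^^^^^^^^^^^^^^^^^^^^^^^^^^^^^^^^^^^^^^^^^^^^^^^^^^^^^^^^^^^^^^^^^^^^^^^
  File "m.py", line 23, in hmask
    return l==1+np.argmax(st[1:,4])
                ~~~~~~~~~^^^^^^^^^^
    return _wrapfunc(a, 'argmax', axis=axis, out=out, **kwds)
    return bound(*args, **kwds)
ValueError: attempt to get argmax of an empty sequence
```

Request:
servo_tool(
  series="-0.2 0.001 0 0.0005 0 0 0;0 0.001 0 0.0005 0 0 0;0.3 0.001 0 0.0005 0 0 0;1 0.001 0 0.0005 0 0 0;1 0.001 0 0.0005 0 0 0;1 0.001 0 0.0005 0 0 0;1 0.001 0 0.0005 0 0 0;1 0.001 0 0.0005 0 0 0",
)

```text
time_s: 43.43
eef_pos: [0.4419, -0.233, 0.062]
eef_rot: [0.002, 0.075, 0.997, -0.001]
wrist_force: [-0.4, 0.7, 6.6]
opening: 0.563
grasp_force: 61.0
```

Request:
servo_tool(
  series="1 0 0 -0.02 0 0 0;1 0 0 -0.05 0 0 0;1 0 0 -0.08 0 0 0;1 0 0 -0.1 0 0 0;1 0 0 -0.1 0 0 0",
)

```text
time_s: 43.85
eef_pos: [0.4433, -0.2341, 0.1657]
eef_rot: [0.004, 0.075, 0.997, -0.003]
wrist_force: [0.6, -0.5, -0.1]
opening: 0.562
grasp_force: 62.6
```

```bash
python3 - <<'E'
from look import *
plan(("L",-.037,.0004,.16))
s=cam("scene"); save("pics/s8.png",s["img"][150:320,110:300],4)
E
```

```text
t 43.85 pos [ 0.4433 -0.2341  0.1657] yaw -8.63 op 0.562 gf 62.6 F [ 0.6 -0.5 -0.1]
('L', -0.037, 0.0004, 0.16) shift [0.002  0.4528 0.0057] turnz -11.9
```

View pics/s8.png

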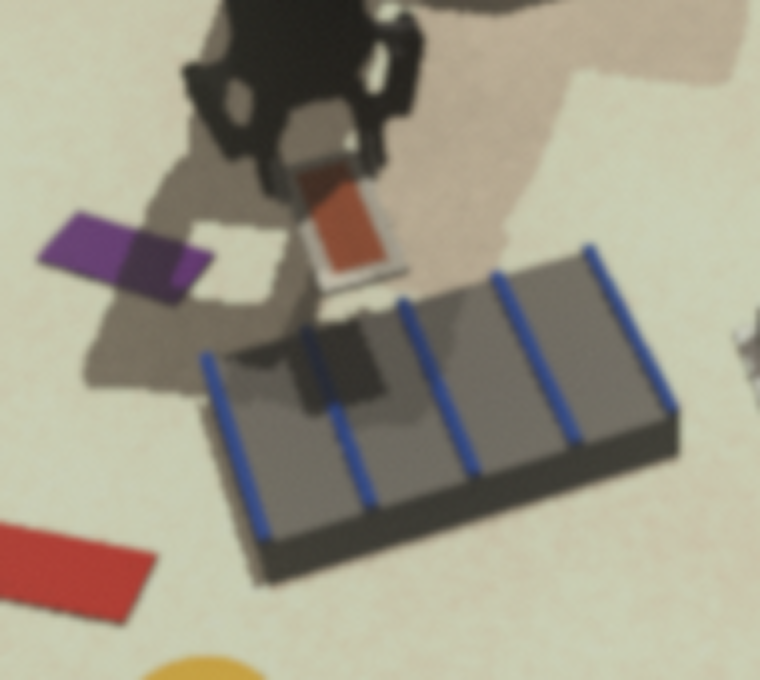

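The plate is held at (345,225) and the tray is now empty. I'll carry it to the stack.

Request:
servo_tool(
  series="1 0 0.03 0 0 0 0;1 0 0.07 0 0 0 0;1 0 0.11 0 0 0 0;1 0 0.15 0 0 0 0;1 0 0.19 0 0 0 0;1 0 0.23 0 0 0 0;1 0 0.26 0 0 0 0;1 0 0.29 0 0 0 0;1 0 0.315 0 0 0 0;1 0 0.335 0 0 0 0;1 0 0.34 0 0 0 0;1 0 0.34 0 0 0 0",
)

```text
time_s: 44.9
eef_pos: [0.491, 0.1053, 0.159]
eef_rot: [-0.001, 0.074, 0.997, -0.0]
wrist_force: [0.4, 0.3, 0.2]
opening: 0.561
grasp_force: 62.5
```

Request:
servo_tool(
  series="1 0 0.03 0 0 0 -3;1 0 0.06 0 0 0 -6;1 0 0.09 0 0 0 -9;1 0 0.105 0 0 0 -11.9;1 0 0.1115 0 0 0 -11.9;1 0 0.1115 0 0 0 -11.9;1 0 0.1115 0 0 0 -11.9",
)

```text
time_s: 45.48
eef_pos: [0.5083, 0.2132, 0.1595]
eef_rot: [-0.001, -0.028, 1.0, -0.0]
wrist_force: [0.6, -0.4, -1.2]
opening: 0.556
grasp_force: 62.5
```

```bash
python3 - <<'E'
from look import *
plan(("L",-.0361,.0004,.12),("L",-.0361,.0004,.105))
try: held(.144)
except Exception as e: print(e)
E
```

```text
t 45.48 pos [0.5083 0.2132 0.1595] yaw 3.16 op 0.556 gf 62.5 F [ 0.6 -0.4 -1.2]
('L', -0.0361, 0.0004, 0.12) shift [-0.0019  0.0006  0.0395] turnz -0.1
('L', -0.0361, 0.0004, 0.105) shift [0.    0.    0.015] turnz 0.0
held scene [547.7 215.6] yaw 2.06 257 [87.1 31. ]
in L mm [ 1.4 -0.1] depth z 0.1428
attempt to get argmax of an empty sequence
```

Request:
servo_tool(
  series="1 -0.0012 0.0006 0.015 0 0 0;1 -0.0012 0.0006 0.03 0 0 0;1 -0.0012 0.0006 0.042 0 0 0;1 -0.0012 0.0006 0.05 0 0 0;1 -0.0012 0.0006 0.055 0 0 0;1 -0.0012 0.0006 0.056 0 0 0;1 -0.0012 0.0006 0.056 0 0 0;1 -0.0012 0.0006 0.056 0 0 0",
)

```text
time_s: 46.25
eef_pos: [0.5102, 0.2152, 0.1046]
eef_rot: [0.0, -0.028, 1.0, 0.0]
wrist_force: [-0.0, 0.2, -1.0]
opening: 0.563
grasp_force: 62.6
```

```bash
python3 - <<'E'
from look import *
plan(("L",-.0361,.0004,.101))
try: held(.086)
except Exception as e: print(e)
E
```

```text
t 46.25 pos [0.5102 0.2152 0.1046] yaw 3.26 op 0.563 gf 62.6 F [-0.   0.2 -1. ]
('L', -0.0361, 0.0004, 0.101) shift [ 0.0001 -0.0012  0.0036] turnz -0.0
held scene [546.1 220. ] yaw 2.16 249 [86.3 31. ]
in L mm [0.2 4.4] depth z 0.088
attempt to get argmax of an empty sequence
```

Request:
servo_tool(
  series="1 0 -0.0012 0.001 0 0 0;1 0 -0.0012 0.002 0 0 0;1 0 -0.0012 0.003 0 0 0;1 0 -0.0012 0.003 0 0 0;1 0 -0.0012 0.003 0 0 0",
)

```text
time_s: 46.77
eef_pos: [0.5097, 0.2139, 0.101]
eef_rot: [-0.0, -0.028, 1.0, -0.0]
wrist_force: [0.2, 0.0, -1.7]
opening: 0.56
grasp_force: 62.6
```

Request:
servo_tool(
  series="0.2 0 0 0 0 0 0;-0.1 0 0 0 0 0 0;-0.4 0 0 0 0 0 0;-0.7 0 0 0 0 0 0;-1 0 0 0 0 0 0;-1 0 0 0 0 0 0;-1 0 0 -0.03 0 0 0;-1 0 0 -0.07 0 0 0;-1 0 0 -0.11 0 0 0;-1 0 0 -0.13 0 0 0;-1 0 0 -0.13 0 0 0",
)

```text
time_s: 47.68
eef_pos: [0.513, 0.2146, 0.2376]
eef_rot: [0.005, -0.029, 1.0, 0.001]
wrist_force: [0.3, 0.8, 0.5]
opening: 1.001
grasp_force: 0.0
```

Request:
servo_tool(
  series="-1 0.03 -0.04 0 0 0 0;-1 0.06 -0.08 0 0 0 0;-1 0.08 -0.12 0 0 0 0;-1 0.08 -0.16 0 0 0 0;-1 0.08 -0.2 0 0 0 0;-1 0.08 -0.2 0 0 0 0;-1 0.08 -0.2 0 0 0 0",
)

```text
time_s: 48.27
eef_pos: [0.441, 0.0067, 0.2306]
eef_rot: [-0.0, -0.026, 1.0, -0.0]
wrist_force: [0.5, -0.4, -0.4]
opening: 1.002
grasp_force: 0.0
```

```bash
python3 - <<'E'
from look import *
plan()
try: held(.084)
except Exception as e: print(e)
c=cam("top");s=cam("scene");carrier(c)
for k in (c,s):
    m=hmask(k,(5,90,90),(25,255,255),(.55,.68,-.05,.06),(.08,.095)); r=pca(k,m,.086); S("weight",r)
    ct=cv2.findContours(m.astype(np.uint8),0,2)[0][0][:,0,:].astype(float); q=cv2.minAreaRect((onplane(k,ct,.086)[:,:2]*1000).astype(np.float32)); print(q)
save("pics/t9.png",np.hstack([s["img"][100:250,270:450],c["img"][150:300,130:310]]),2.2)
E
```

```text
t 48.27 pos [0.441  0.0067 0.2306] yaw 2.99 op 1.002 gf 0.0 F [ 0.5 -0.4 -0.4]
held scene [547.1 216.8] yaw 2.95 249 [87.2 30.8]
in L mm [1.  1.2] depth z 0.0836
held top [548.4 216.5] yaw 3.3 407 [88. 30.]
in L mm [2.3 0.8] depth z 0.0846
tab [455.9 209. ] yaw -87.1 65 [31.  12.5]
nest-load mm 1.4
weight [613.2   1.6] yaw 73.82 58 [32.4 12. ]
((613.2022094726562, 1.2292366027832031), (32.023799896240234, 11.720189094543457), 74.85218811035156)
weight [604.1   2.1] yaw -23.22 152 [36.4 33.8]
((604.2578125, 2.170074462890625), (34.606971740722656, 36.83264923095703), 74.24105072021484)
```

View pics/t9.png

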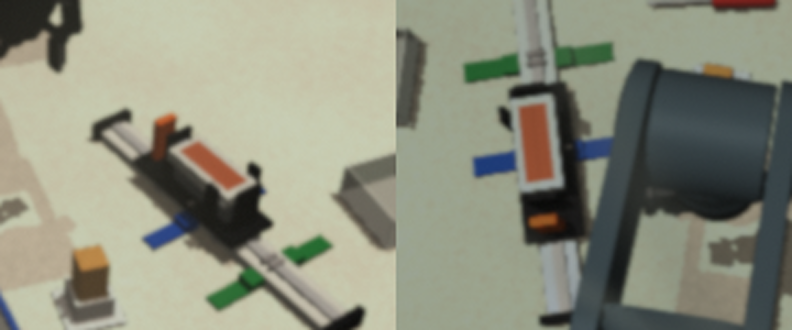

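Three plates are stacked flat (scene crop (212,163), top crop (537,143)), and the tray is empty. The weight is next, at yaw about -15.3°.

```bash
python3 - <<'E'
from look import *
F["G"]=(.603,.0027,-15.2)
plan(("G",0,0,.2),("G",0,0,.0735))
E
```

```text
t 48.47 pos [0.441  0.0106 0.2306] yaw 3.3 op 1.0 gf 0.0 F [ 0.1 -0.1  0.6]
('G', 0, 0, 0.2) shift [-0.1612 -0.0173  0.0306] turnz 18.5
('G', 0, 0, 0.0735) shift [0.     0.     0.1265] turnz 0.0
```

Request:
servo_tool(
  series="-1 -0.04 -0.005 0 0 0 5;-1 -0.08 -0.01 0 0 0 10;-1 -0.12 -0.015 0.01 0 0 15;-1 -0.15 -0.0173 0.02 0 0 18.5;-1 -0.1612 -0.0173 0.03 0 0 18.5;-1 -0.1612 -0.0173 0.03 0 0 18.5;-1 -0.1612 -0.0173 0.03 0 0 18.5;-1 -0.1612 -0.0173 0.03 0 0 18.5;-1 -0.1612 -0.0173 0.03 0 0 18.5",
)

```text
time_s: 49.22
eef_pos: [0.6026, 0.0024, 0.2018]
eef_rot: [0.0, 0.132, 0.991, -0.0]
wrist_force: [-0.1, -1.1, -0.1]
opening: 0.996
grasp_force: 0.0
```

```bash
python3 - <<'E'
from look import *
F["G"]=(.603,.0027,-15.2)
plan(("G",0,0,.0735))
k=cam("scene"); m=hmask(k,(5,90,90),(25,255,255),(.55,.68,-.05,.06),(.08,.095)); r=pca(k,m,.086); S("weight",r)
E
```

```text
t 49.22 pos [0.6026 0.0024 0.2018] yaw -15.17 op 0.996 gf 0.0 F [-0.1 -1.1 -0.1]
('G', 0, 0, 0.0735) shift [-0.0003  0.0004  0.1283] turnz 0.0
weight [607.7   2.9] yaw -36.07 104 [37.4 31.9]
```

Request:
servo_tool(
  series="-1 -0.0003 0 0.035 0 0 0;-1 -0.0003 0 0.07 0 0 0;-1 -0.0003 0 0.1 0 0 0;-1 -0.0003 0 0.12 0 0 0;-1 -0.0003 0 0.128 0 0 0;-1 -0.0003 0 0.128 0 0 0;-1 -0.0003 0 0.128 0 0 0;-0.2 -0.0003 0 0.128 0 0 0;0 -0.0003 0 0.128 0 0 0;0.05 -0.0003 0 0.128 0 0 0;0.1 -0.0003 0 0.128 0 0 0;0.1 -0.0003 0 0.128 0 0 0",
)

```text
time_s: 50.27
eef_pos: [0.6039, 0.0015, 0.0737]
eef_rot: [0.001, 0.133, 0.991, -0.0]
wrist_force: [-1.0, -0.1, 0.7]
opening: 0.449
grasp_force: 0.1
```

Request:
servo_tool(
  series="0.15 0 0 0 0 0 0;0.2 0 0 0 0 0 0;0.25 0 0 0 0 0 0;0.5 0 0 0 0 0 0;1 0 0 0 0 0 0;1 0 0 0 0 0 0;1 0 0 0 0 0 0;1 0 0 0 0 0 0",
)

```text
time_s: 50.93
eef_pos: [0.6041, 0.0021, 0.0736]
eef_rot: [0.001, 0.133, 0.991, 0.0]
wrist_force: [1.5, 5.0, 4.8]
opening: 0.389
grasp_force: 59.1
```

Request:
servo_tool(
  series="1 0 0 -0.005 0 0 0;1 0 0 -0.01 0 0 0;1 0 0 -0.015 0 0 0;1 0 0 -0.022 0 0 0;1 0 0 -0.03 0 0 0;1 0 0 -0.038 0 0 0;1 0 0 -0.046 0 0 0;1 0 0 -0.052 0 0 0;1 0 0 -0.056 0 0 0;1 0 0 -0.058 0 0 0;1 0 0 -0.058 0 0 0",
)

```text
time_s: 51.85
eef_pos: [0.6038, 0.0015, 0.1317]
eef_rot: [0.0, 0.133, 0.991, -0.0]
wrist_force: [0.4, -0.7, -3.6]
opening: 0.388
grasp_force: 59.8
```

```bash
python3 - <<'E'
from look import *
plan()
save("pics/s10.png",cam("scene")["img"][150:270,250:400],4)
E
```

```text
t 51.85 pos [0.6038 0.0015 0.1317] yaw -15.24 op 0.388 gf 59.8 F [ 0.4 -0.7 -3.6]
```

View pics/s10.png

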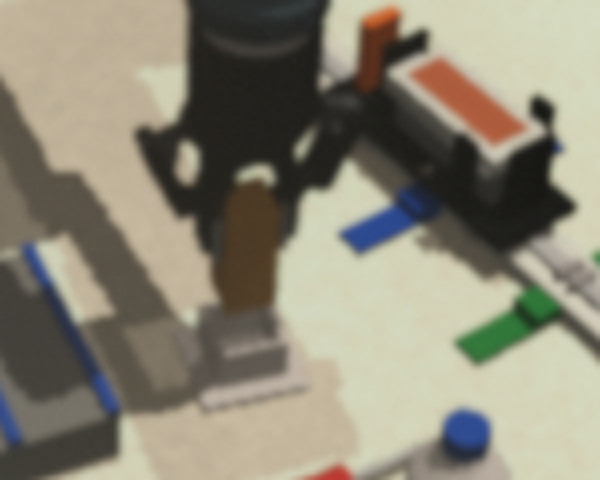

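The weight at (250,240) is clear of the cup, and the stand at (255,360) is upright. I'll carry the weight to the stack.

Request:
servo_tool(
  series="1 0 0 -0.02 0 0 0;1 0 0 -0.045 0 0 0;1 0 0 -0.07 0 0 0;1 0 0 -0.085 0 0 0;1 0 0 -0.085 0 0 0;1 0 0 -0.085 0 0 0",
)

```text
time_s: 52.4
eef_pos: [0.6037, 0.0015, 0.2162]
eef_rot: [0.001, 0.133, 0.991, -0.0]
wrist_force: [0.8, 0.1, -3.9]
opening: 0.391
grasp_force: 60.4
```

```bash
python3 - <<'E'
from look import *
plan(("L",.0025,.0008,.21),("L",.0025,.0008,.153))
E
```

```text
t 52.4 pos [0.6037 0.0015 0.2162] yaw -15.24 op 0.391 gf 60.4 F [ 0.8  0.1 -3.9]
('L', 0.0025, 0.0008, 0.21) shift [0.1097 0.193  0.0062] turnz -18.5
('L', 0.0025, 0.0008, 0.153) shift [0.    0.    0.057] turnz 0.0
```

Request:
servo_tool(
  series="1 0.01 0.018 0 0 0 -2;1 0.025 0.045 0 0 0 -4;1 0.04 0.072 0 0 0 -7;1 0.055 0.098 0 0 0 -10;1 0.07 0.124 0 0 0 -13;1 0.084 0.15 0 0 0 -16;1 0.096 0.17 0 0 0 -18.5;1 0.104 0.184 0 0 0 -18.5;1 0.1097 0.192 0 0 0 -18.5;1 0.1097 0.193 0 0 0 -18.5;1 0.1097 0.193 0 0 0 -18.5;1 0.1097 0.193 0 0 0 -18.5",
)

```text
time_s: 53.4
eef_pos: [0.5484, 0.2156, 0.2152]
eef_rot: [-0.001, -0.028, 1.0, -0.0]
wrist_force: [0.0, -0.2, -3.1]
opening: 0.393
grasp_force: 60.3
```

```bash
python3 - <<'E'
from look import *
plan(("L",.0025,.0008,.156))
E
```

```text
t 53.4 pos [0.5484 0.2156 0.2152] yaw 3.22 op 0.393 gf 60.3 F [ 0.  -0.2 -3.1]
('L', 0.0025, 0.0008, 0.156) shift [-0.0003  0.0009  0.0592] turnz -0.1
```

Request:
servo_tool(
  series="1 -0.0003 0.0009 0.015 0 0 0;1 -0.0003 0.0009 0.03 0 0 0;1 -0.0003 0.0009 0.042 0 0 0;1 -0.0003 0.0009 0.051 0 0 0;1 -0.0003 0.0009 0.057 0 0 0;1 -0.0003 0.0009 0.06 0 0 0;1 -0.0003 0.0009 0.06 0 0 0;1 -0.0003 0.0009 0.06 0 0 0",
)

```text
time_s: 54.07
eef_pos: [0.549, 0.2174, 0.1565]
eef_rot: [0.0, -0.028, 1.0, 0.0]
wrist_force: [-0.0, -0.4, -2.9]
opening: 0.393
grasp_force: 60.5
```

Request:
servo_tool(
  series="1 0 0 0.001 0 0 0;1 0 0 0.002 0 0 0;1 0 0 0.002 0 0 0",
)

```text
time_s: 54.32
eef_pos: [0.5488, 0.2176, 0.1544]
eef_rot: [0.0, -0.029, 1.0, 0.0]
wrist_force: [-0.6, 0.1, -4.6]
opening: 0.392
grasp_force: 60.5
```

Request:
servo_tool(
  series="1 0 0 0.001 0 0 0;1 0 0 0.001 0 0 0;1 0 0 0.001 0 0 0",
)

```text
time_s: 54.57
eef_pos: [0.5486, 0.2175, 0.1531]
eef_rot: [-0.0, -0.029, 1.0, -0.0]
wrist_force: [0.1, 0.1, -3.8]
opening: 0.387
grasp_force: 60.5
```

Request:
servo_tool(
  series="1 0 -0.0005 0.001 0 0 0;1 0 -0.0005 0.0015 0 0 0;1 0 -0.0005 0.0015 0 0 0",
)

```text
time_s: 54.82
eef_pos: [0.5488, 0.2169, 0.1517]
eef_rot: [0.0, -0.028, 1.0, -0.0]
wrist_force: [0.0, 0.3, -3.2]
opening: 0.388
grasp_force: 60.6
```

Request:
servo_tool(
  series="1 0 0 0.0005 0 0 0;1 0 0 0.001 0 0 0;1 0 0 0.001 0 0 0",
)

```text
time_s: 55.07
eef_pos: [0.5493, 0.217, 0.1516]
eef_rot: [0.001, -0.028, 1.0, 0.0]
wrist_force: [-1.2, -1.3, 4.9]
opening: 0.392
grasp_force: 61.4
```

Contact made. I'll release gently, lift straight up and move off.

Request:
servo_tool(
  series="0.3 0 0 -0.001 0 0 0;0.15 0 0 -0.001 0 0 0;0 0 0 -0.001 0 0 0;-0.3 0 0 -0.001 0 0 0;-0.7 0 0 -0.001 0 0 0;-1 0 0 -0.001 0 0 0;-1 0 0 -0.03 0 0 0;-1 0 0 -0.07 0 0 0;-1 0 0 -0.11 0 0 0;-1 0 0 -0.11 0 0 0",
)

```text
time_s: 55.9
eef_pos: [0.5528, 0.2179, 0.27]
eef_rot: [0.007, -0.029, 1.0, 0.001]
wrist_force: [1.1, 0.8, 2.4]
opening: 0.997
grasp_force: 0.0
```

Request:
servo_tool(
  series="1 0.04 0 0 0 0 0;1 0.08 0 0 0 0 0;1 0.12 0 0 0 0 0;1 0.16 0 0 0 0 0;1 0.16 0 0 0 0 0;1 0.16 0 0 0 0 0",
)

```text
time_s: 56.4
eef_pos: [0.3874, 0.208, 0.2606]
eef_rot: [0.001, -0.029, 1.0, 0.0]
wrist_force: [1.3, 0.3, 0.4]
opening: 0.145
grasp_force: 0.0
```

```bash
python3 - <<'E'
from look import *
s=cam("scene");c=cam("top")
for k in(s,c):
    try: S("weight",pca(k,hmask(k,(5,90,60),(25,255,255),(.49,.61,.15,.28),(.15,.18)),.164))
    except Exception as e: print(e)
save("pics/t11.png",np.hstack([s["img"][80:250,270:450],c["img"][130:300,130:310]]),2.2)
carrier(s)
plan(("L",-.145,0,.26),("L",-.145,0,.085))
E
```

```text
weight [553.4 211.3] yaw -43.34 172 [47.3 36.5]
weight [546.4 216.5] yaw 35.82 221 [35.5 34.6]
tab [554.7 209. ] yaw 44.95 78 [44.2 31.3]
nest-load mm 100.1
t 56.5 pos [0.39   0.208  0.2613] yaw 3.27 op 0.003 gf 0.0 F [-0.1 -0.1  0.4]
('L', -0.145, 0, 0.26) shift [-0.0114 -0.0014  0.0013] turnz -0.0
('L', -0.145, 0, 0.085) shift [0.    0.    0.175] turnz 0.0
```

View pics/t11.png

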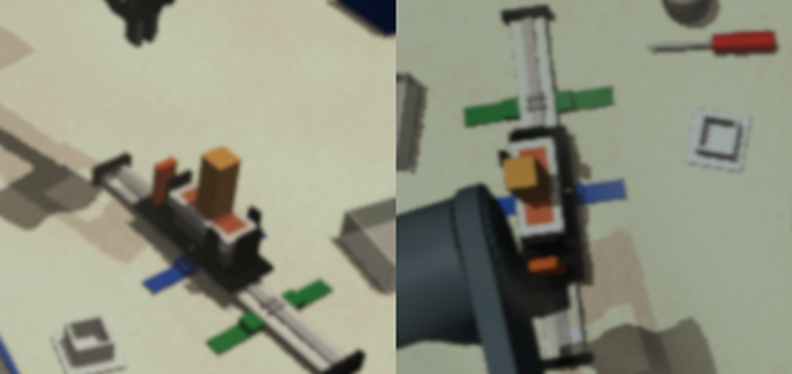

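The weight at (218,185) stands centred on the stack, and the stand is upright and empty at (85,340). Next I push the carrier to green.

Request:
servo_tool(
  series="1 -0.016 -0.0014 0.03 0 0 0;1 -0.016 -0.0014 0.07 0 0 0;1 -0.016 -0.0014 0.11 0 0 0;1 -0.016 -0.0014 0.14 0 0 0;1 -0.016 -0.0014 0.16 0 0 0;1 -0.016 -0.0014 0.172 0 0 0;1 -0.016 -0.0014 0.176 0 0 0;1 -0.016 -0.0014 0.176 0 0 0;1 -0.016 -0.0014 0.176 0 0 0",
)

```text
time_s: 57.25
eef_pos: [0.4063, 0.2074, 0.085]
eef_rot: [0.0, -0.028, 1.0, 0.0]
wrist_force: [0.7, -0.0, 0.5]
opening: -0.003
grasp_force: 0.0
```

```bash
python3 - <<'E'
from look import *
plan(("L",.006,0,.085))
E
```

```text
t 57.25 pos [0.4063 0.2074 0.085 ] yaw 3.24 op -0.003 gf 0.0 F [ 0.7 -0.   0.5]
('L', 0.006, 0, 0.085) shift [-0.1462  0.0002 -0.    ] turnz -0.1
```

Request:
servo_tool(
  series="1 -0.008 0 0 0 0 0;1 -0.016 0 0 0 0 0;1 -0.022 0 0 0 0 0;1 -0.026 0 0 0 0 0;1 -0.029 0 0 0 0 0;1 -0.031 0 0 0 0 0;1 -0.033 0 0 0 0 0;1 -0.035 0 0 0 0 0;1 -0.037 0 0 0 0 0;1 -0.039 0 0 0 0 0;1 -0.041 0 0 0 0 0;1 -0.043 0 0 0 0 0",
)

```text
time_s: 58.25
eef_pos: [0.4472, 0.2098, 0.0841]
eef_rot: [-0.001, -0.029, 1.0, -0.0]
wrist_force: [-1.6, 0.5, -1.3]
opening: -0.001
grasp_force: 0.8
```

Request:
servo_tool(
  series="1 -0.003 0 0 0 0 0;1 -0.006 0 0 0 0 0;1 -0.01 0 0 0 0 0;1 -0.014 0 0 0 0 0;1 -0.018 0 0 0 0 0;1 -0.022 0 0 0 0 0;1 -0.026 0 0 0 0 0;1 -0.03 0 0 0 0 0;1 -0.034 0 0 0 0 0;1 -0.038 0 0 0 0 0;1 -0.042 0 0 0 0 0;1 -0.046 0 0 0 0 0",
)

```text
time_s: 59.25
eef_pos: [0.4942, 0.2125, 0.0845]
eef_rot: [-0.0, -0.028, 1.0, 0.0]
wrist_force: [-1.7, 0.2, -1.1]
opening: -0.005
grasp_force: 0.7
```

Request:
servo_tool(
  series="1 -0.004 0 0 0 0 0;1 -0.008 0 0 0 0 0;1 -0.012 0 0 0 0 0;1 -0.016 0 0 0 0 0;1 -0.02 0 0 0 0 0;1 -0.024 0 0 0 0 0;1 -0.028 0 0 0 0 0;1 -0.032 0 0 0 0 0;1 -0.036 0 0 0 0 0;1 -0.039 0 0 0 0 0;1 -0.042 0 0 0 0 0;1 -0.043 0 0 0 0 0",
)

```text
time_s: 60.25
eef_pos: [0.5375, 0.2148, 0.0848]
eef_rot: [0.0, -0.028, 1.0, -0.0]
wrist_force: [-2.1, 0.2, -0.1]
opening: 0.002
grasp_force: 0.8
```

```bash
cat >> look.py <<'E'
def green(c,n):
    m=hmask(c,(2,110,60),(20,255,255),(.5,.62,.16,.26),(.088,.105)); r=pca(c,m,.096); S("tab "+n,r)
    print("nest-out",round((r[0]/1000-[.5462-.0918,.2156-.0053])@[.998,.0576]*1000-120,1))
    S("weight",pca(c,hmask(c,(5,90,60),(25,255,255),(.58,.74,.15,.28),(.15,.18)),.164))
E
python3 - <<'E'
from look import *
plan(("L",.010,0,.085))
for n in("scene","top"):
    try: green(cam(n),n)
    except Exception as e: print(e)
E
```

```text
t 60.25 pos [0.5375 0.2148 0.0848] yaw 3.25 op 0.002 gf 0.8 F [-2.1  0.2 -0.1]
('L', 0.01, 0, 0.085) shift [-0.0187  0.0003 -0.0002] turnz -0.0
tab scene [558.6 212.4] yaw -74.49 53 [34.3 16.2]
nest-out -15.9
weight [652.8 216.8] yaw -49.09 189 [47.5 35.5]
attempt to get argmax of an empty sequence
```

Request:
servo_tool(
  series="1 -0.002 0 0 0 0 0;1 -0.004 0 0 0 0 0;1 -0.006 0 0 0 0 0;1 -0.008 0 0 0 0 0;1 -0.01 0 0 0 0 0;1 -0.011 0 0 0 0 0;1 -0.012 0 0 0 0 0;1 -0.013 0 0 0 0 0;1 -0.014 0 0 0 0 0;1 -0.0145 0 0 0 0 0;1 -0.0145 0 0 0 0 0",
)

```text
time_s: 61.27
eef_pos: [0.5513, 0.2157, 0.0845]
eef_rot: [-0.0, -0.028, 1.0, 0.0]
wrist_force: [-1.7, -0.2, 1.8]
opening: 0.002
grasp_force: 1.1
```

Request:
servo_tool(
  series="1 -0.001 0 0 0 0 0;1 -0.0015 0 0 0 0 0;1 -0.0015 0 0 0 0 0",
)

```text
time_s: 61.52
eef_pos: [0.553, 0.2158, 0.0845]
eef_rot: [0.0, -0.028, 1.0, 0.0]
wrist_force: [-1.1, -0.3, 0.8]
opening: 0.002
grasp_force: 0.5
```

Request:
servo_tool(
  series="1 -0.001 0 0 0 0 0;1 -0.0015 0 0 0 0 0;1 -0.0015 0 0 0 0 0",
)

```text
time_s: 61.77
eef_pos: [0.5546, 0.2159, 0.0845]
eef_rot: [0.0, -0.028, 1.0, 0.0]
wrist_force: [0.0, -0.5, -0.8]
opening: -0.001
grasp_force: 0.3
```

```bash
python3 - <<'E'
from look import *
plan(("L",.010,0,.085))
for n in("scene",):
    try: green(cam(n),n)
    except Exception as e: print(e)
E
```

```text
t 61.77 pos [0.5546 0.2159 0.0845] yaw 3.26 op -0.001 gf 0.3 F [ 0.  -0.5 -0.8]
('L', 0.01, 0, 0.085) shift [-0.0016  0.0002 -0.0005] turnz -0.0
tab scene [576.3 213.3] yaw -69.55 54 [34.5 16.4]
nest-out 1.8
weight [669.3 218. ] yaw -49.38 192 [46.8 35.9]
```

Request:
servo_tool(
  series="1 -0.001 0 0 0 0 0;1 -0.001 0 0 0 0 0",
)

```text
time_s: 61.98
eef_pos: [0.5557, 0.2159, 0.0847]
eef_rot: [0.0, -0.028, 1.0, 0.0]
wrist_force: [-0.2, 0.4, 0.5]
opening: 0.003
grasp_force: 0.1
```

Request:
servo_tool(
  series="1 0.01 0 0 0 0 0;1 0.03 0 0 0 0 0;1 0.05 0 -0.02 0 0 0;1 0.07 0 -0.06 0 0 0;1 0.1 0 -0.1 0 0 0;1 0.13 -0.03 -0.14 0 0 0;1 0.16 -0.06 -0.15 0 0 0;1 0.18 -0.1 -0.15 0 0 0;1 0.18 -0.12 -0.15 0 0 0;1 0.18 -0.12 -0.15 0 0 0",
)

```text
time_s: 62.82
eef_pos: [0.3818, 0.0814, 0.236]
eef_rot: [0.002, -0.026, 1.0, -0.002]
wrist_force: [0.6, -0.6, 0.2]
opening: 0.003
grasp_force: 0.0
```

```bash
python3 - <<'E'
from look import *
plan()
s=cam("scene");c=cam("top")
for n,k in(("scene",s),("top",c)):
    try: green(k,n)
    except Exception as e: print(e)
    S("stack far end",pca(k,hmask(k,(2,90,40),(20,255,255),(.58,.74,.16,.28),(.075,.092)),.084))
save("pics/t12.png",np.hstack([s["img"][80:300,250:450],c["img"][100:320,120:320]]),1.9)
E
```

```text
t 62.82 pos [0.3818 0.0814 0.236 ] yaw 3.02 op 0.003 gf 0.0 F [ 0.6 -0.6  0.2]
tab scene [577.7 214.3] yaw -75.68 52 [32.2 16.5]
nest-out 3.2
weight [670.2 219.5] yaw -38.28 178 [44.3 35.9]
stack far end [672.7 221.7] yaw 7.54 181 [99.8 30.7]
tab top [573.6 216.9] yaw -87.71 64 [29.4 13.7]
nest-out -0.7
weight [664.2 223.4] yaw -53.78 202 [35.3 34.5]
stack far end [637.4 221.7] yaw -74.03 126 [30.1 28.3]
```

View pics/t12.png

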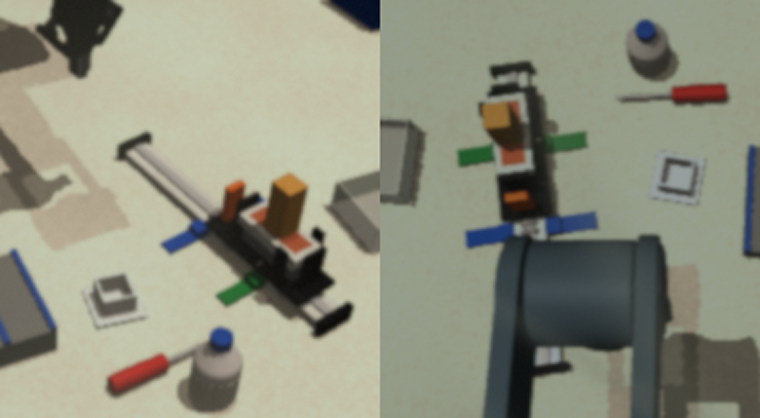

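The carrier is at the green station (within 1 mm), with the stack and weight upright at (285,205) and the bystanders untouched. I'm handing in.

```bash
python3 -c "
from bench import ctrl
print(ctrl.hand_in())"
```

```text
the job is handed in; nothing more can be done
None
```

I handed the job in with the carrier in the green station (within 1 mm), the three plates present stacked flat with the brass weight centred on top, and the stand upright. While placing the second plate, the carrier was dragged about 5 mm out of the blue station; I pulled it back to within about 1.4 mm before stacking on, without checking that it had clicked in again.

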